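# Turn the drying stones onto the warming plate

### The job

Clear the warming plate by stacking both tubs on the vanity case, its four corner feet dropped fully into one set of recesses in the case's lid (one tub to a set). Then, using the spatula and never letting the gripper touch the stones, turn over each drying stone from the rack so that it lies flat on the warming plate with its dark damp underside up; stand the spatula back upright on its green mat, and last of all push the toggle fully over to switch the plate on, disturbing none of the other toiletries.

Things in the scene. Friction and masses are not known exactly. Their poses are not given: they have to be found in the camera images.
- stand: Fixed drying stand, 300 mm long (y), its x towards the robot (within 0.12 rad). Origin: ledge level, mid-length, on the step line between plate and rack. x -130 to 0 mm: bare aluminium warming plate, top 22 mm above the ledge. x 0 to 98 mm: wooden rack. The plate's edge stands 7 mm above the rack top, so a stone whose outer (+x) edge is raised pivots there and can fall over onto the plate.
- rack_channel (a point): Middle of the rack's channel floor, 57 mm in x from the stand's origin, axes as the stand's. The rack is open at both y ends: inner shelf at stand x 0 to 36 mm, outer rib 78 to 92 mm, both 15 mm high along y, then a fence 92 to 98 mm, 25 mm high. Between them a clear channel 42 mm wide, 15 mm deep. Stones lie across both, so a blade slid along y in the channel gets under their outer half.
- stone1_center (a point): Centre of a square absorbent drying stone, 80 x 80 x 10 mm, about 90 g, sides along the stand's within 0.03 rad; cream upper face, dark slate-blue underside. Its z axis leaves the cream face: up at the start, down once turned. It lies on the rack, centre 43 mm from the step line and 20 mm above the ledge, near stand y = -96 mm. May be absent.
- stone2_center (a point): The second stone, same in all respects, near the middle of the stand (y = 0). May be absent.
- stone3_center (a point): The third stone, same in all respects, near y = +96 mm of the stand. May be absent (at least two of the three are there).
- case: Fixed white lidded vanity case 240 mm (its x) x 110 mm (its y) x 44 mm high with a grey lid; origin under its centre. The flat lid top is 44 mm up. It has two sets of four square recesses, each recess 21 mm square, 5 mm deep, centred 22 mm in x and y from the middle of its set.
- cell_near (a point): Middle of the recess set at x = -58 mm of the case, at lid top level.
- cell_far (a point): Middle of the recess set at x = +58 mm of the case, at lid top level.
- tub1_center (a point): Centre (25 mm above its feet) of a blue tub, white lid closed tight, 60 x 60 mm, 50 mm high, about 120 g; at each corner a foot 16 mm square, 6 mm tall, centred 22 mm in x and y from the middle. Fully home on the case its centre is 64 mm above the ledge; perched on the lid outside the recesses, 69 mm or more. Starts on the warming plate.
- tub2_center (a point): Centre of an orange tub, otherwise the same.
- rest: Fixed green mat, 280 mm (its x) x 90 mm (its y), 3 mm thick, origin under its centre; where the spatula stands and must go back.
- spatula_grip (a point): Middle of the spatula's black handle, a bar 110 mm long (x), 14 mm wide (y), 22 mm tall (z), 65 mm above the blade's underside. The 140 g spatula is cranked: flat steel blade, a neck up to the level handle, and at the handle's end a leg down to a heel 28 mm wide, so it stands by itself on blade and heel. x points from handle to blade, z up. The blade's centre is 125 mm ahead of this point.
- spatula_blade (a point): Centre of the upper face of the spatula's blade; blade 90 mm (x) x 28 mm (y), 2.5 mm thick, x towards the blade's free end.
- spatula_tip (a point): Middle of the blade's free end, at its underside (45 mm ahead of the blade's centre).
- spatula_heel (a point): Middle of the heel's underside at the handle's end (188 mm behind the blade's centre).
- toggle (a joint): Toggle switch: 0 = off, leaning to the -x side of its aluminium block; 0.9 rad = on, leaning to +x. It stays where it is left and moves with about 1.5 N at the tip.
- toggle_tip (a point): Centre of the toggle's black ball, 26 mm across, at the end of a 50 mm lever pivoted 22 mm above the ledge on a block 70 (x) x 50 (y) x 25 mm. The lever swings in the block's x-z plane, which holds this point's own x axis and lies within 0.25 rad of world x.
- cup: Blue matte toothbrush cup, 76 mm across, 100 mm tall, origin under its base. Leave alone.
- dropper: Amber glass dropper bottle, 34 mm across, 104 mm tall. Leave alone.
- nailbrush: Wooden nail brush 40 x 90 x 28 mm. Leave alone.
- hairclip: Yellow plastic hair clip, 70 x 26 x 28 mm. Leave alone.

How it is judged:
By the outcome, as a careful person would: the job done as asked, in the order asked, and still so for the second after the job is handed in, with the robot touching nothing.
Of stone1, stone2, stone3 only 2 to 3 are there at a start; the rules pass over those that are not, and their reading is None.
At some moment in a run one of tub1, tub2 may be knocked a few centimetres aside while the robot is not near it.
It also fails if it takes over 208 s, if anything falls off the work surface, if the arm or the gripper's body presses on something with over 40 N, if the wrist force passes 120 N, or if a joint passes its speed limit or range.

### The arm

A 6-joint arm with a two-finger parallel gripper is mounted at the origin on the work surface. World frame = base frame: x ahead of the robot, y to its left, z up, the work surface at z = 0. Lengths are in m, angles in rad, forces in N, time in s.
With the tool pointing down it reaches from about 0.35 to 0.975 m from the base axis. Payload 4.9 kg.
Tool frame: the origin (TCP) lies midway between the tips of the shut fingers; the grasp point (between the pads) lies 19 mm behind it; z points along the fingers, y is the line along which they close (so a half turn about z gives the same grasp; the last joint's range is limited). The gripper opens to 85 mm and grips with 20 to 120 N. Pads are 22 mm wide; open, the fingers measure 114 mm over their backs; the gripper's body (76 mm by 85 mm) begins 54 mm behind the grasp point. The pads swing forward as they close: fully open they stand 13 mm farther back than shut.
Start: joints at [1.206, 0.053, 1.613, -0, 1.476, -0.119], TCP at [0.152, 0.606, 0.231] pointing down, gripper open.
Joint ranges: [-3.01, 3.01], [-1.01, 2.22], [0.06, 2.58], [-1.02, 4.17], [0.09, 2.62], [-3.14, 3.14]. Speed limits (rad/s): [2.57, 2.57, 3.14, 3.14, 3.14, 3.14].

### API

Orientations are given as a rotation vector (axis times angle).
In Python, from station import ctrl, optics, job gives the robot as it stands.
- The arm moves only by the shell command python3 -m jog 'ROWS' [OPENING] [FORCE]. ROWS is JSON, a list of rows, each a list of 2 entries, a list of its own where there are three numbers: the shift along the tool's x, y, z in m, then the turn, a rotation vector about the tool's x, y, z in rad. A call has 1 to 5 rows; each row is the pose to reach, as a shift and turn from the pose commanded when the call began, along the tool's axes at that moment; what a row does not reach only later rows make up. A row lasts 1/10 s, in which the tool goes at most 50 mm and 8.59 degrees, less where a joint would pass 70% of its speed; a pose out of reach is approached as far as the arm can. A call with a gripper value outside its range is refused whole. OPENING is the opening, from 0 (shut) to 1 (fully open), set as the call begins (- or left out, the last holds). The fingers move at their own pace and stop on an object; FORCE is the grip in N (left out, the last holds). Time passes only in rows, so rows that repeat a pose let the fingers close. It gives the time, the measured TCP pose, the force, the opening and the grip force at its end, in the units of the state.
- ctrl.get_obs(): the state, without advancing time (a new reading comes with each control period).
- optics.get_image(name): name is "scene" or "top" or "wrist"; returns a dict with "image" (420x560x3 uint8, blue, green, red), "fx", "fy", "cx", "cy" (pixels), "rvec" (rotation vector, rad) and "tvec" (3), from world to camera coordinates, as OpenCV has them; the wrist camera has in their place "mount" (4x4, takes a point from camera to tool coordinates, whose origin is the TCP and whose axes are the flange's). Camera axes: x right, y down, z forward; pixel columns grow to the right and rows downward; lengths in m; the calibration is good to about 2 mm. A picture is of the moment at which its call begins: read the wrist's pose just before it. There is no depth.
- job.finish_job(): hands the job in; it is judged then, once.
The state is a dict: "t": time; "q": joint angles; "dq": joint speeds; "effort": joint torques, N m; "tool_pos": TCP position; "tool_rot": TCP orientation; "contact_force": force on the tool from outside, world axes, zero at the start; "wrist_torque": the same for the moment, N m; "opening": finger opening in m; "grip_force": force on a finger pad.
Only numpy, scipy, OpenCV 4.12 (cv2) and the standard library are available. Lean on these libraries where they do the work, as an engineer would, in place of code of your own. Each camera call takes 0.05 s, during which the arm holds its last target. There are 200 camera calls.

## Working session

There is one attempt and no reset: what is moved stays moved. The work goes in short steps, Python scripts to look and compute and a shell command to move; the robot and the scene stay as the last step left them, time stands still between calls to the robot, and variables do not carry over. Pictures are saved under pics/ and viewed, at most 14 in all, crops included, and the job is handed in when it is done.

```bash
ls; mkdir -p pics
python3 - <<'E'
from station import ctrl,optics
import cv2,json
o=ctrl.get_obs();print(o)
for n in("scene","top"):
    d=optics.get_image(n);cv2.imwrite(f"pics/{n}0.png",d["image"]);print(n,{k:v for k,v in d.items() if k!="image"})
E
```

```text
pics
{'t': 0.0, 'q': array([ 1.20598806e+00,  5.33428994e-02,  1.61430111e+00, -1.94454652e-05,
        1.47601647e+00, -1.19014026e-01]), 'dq': array([ 8.22490729e-05,  9.19790806e-04, -9.82723172e-04,  4.13712307e-04,
       -2.74241801e-03, -2.28303778e-04]), 'effort': array([ 8.87588158e-05, -3.93692207e+01, -3.70173597e+01, -1.87612051e-05,
        7.03830548e-03,  5.71309187e-06]), 'tool_pos': array([0.15186582, 0.605618  , 0.23006744]), 'tool_rot': array([-0.38506001, -3.11742346,  0.00316036]), 'contact_force': array([0.3229998 , 0.1348938 , 0.13953307]), 'wrist_torque': array([ 0.00615234,  0.01279673, -0.06097071]), 'grip_force': 0.0, 'opening': 0.08548645974467356}
scene {'fx': 387.23363717648857, 'fy': 387.23363717648857, 'cx': 278.5978559864513, 'cy': 202.82838386405743, 'rvec': array([ 2.25033382,  0.99512893, -0.36510326]), 'tvec': array([-0.39655687, -0.28291205,  1.36676083])}
top {'fx': 484.47144859693174, 'fy': 484.47144859693174, 'cx': 275.14641804186294, 'cy': 206.78691963970724, 'rvec': array([ 2.1268755 , -2.1774249 ,  0.09235481]), 'tvec': array([-0.00368933,  0.60351532,  1.09552372])}
```

View pics/top0.png

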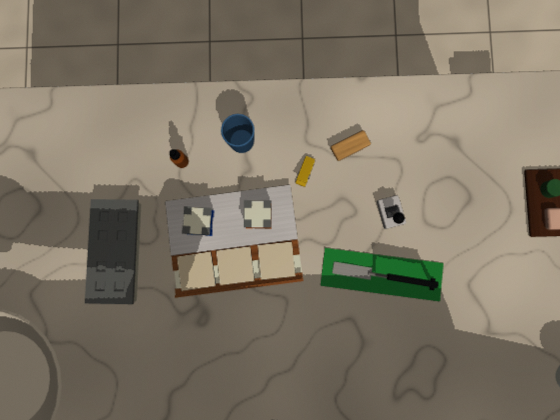

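View pics/scene0.png

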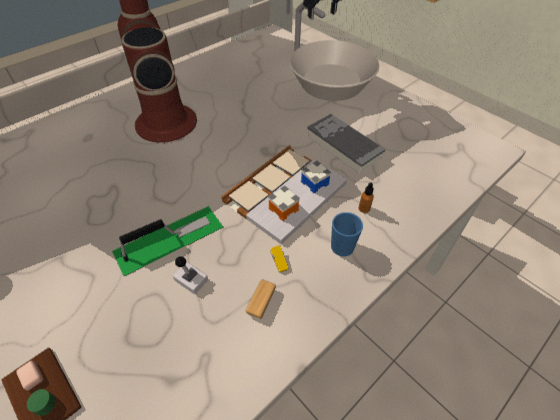

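```bash
cat > h.py <<'E'
from station import ctrl,optics
import cv2,numpy as np
from scipy.spatial.transform import Rotation as R
def cam(n):
    o=ctrl.get_obs(); d=optics.get_image(n); K=np.array([[d["fx"],0,d["cx"]],[0,d["fy"],d["cy"]],[0,0,1]])
    if n=="wrist":
        M=np.array(d["mount"]); T=np.eye(4); T[:3,:3]=R.from_rotvec(o["tool_rot"]).as_matrix(); T[:3,3]=o["tool_pos"]
        W=T@M; Rc=W[:3,:3]; C=W[:3,3]
    else:
        Rc=R.from_rotvec(d["rvec"]).as_matrix().T; C=-Rc@d["tvec"]
    return dict(im=d["image"],K=K,R=Rc,C=C)
def ray(c,uv): 
    v=np.linalg.inv(c["K"])@[uv[0],uv[1],1]; return c["R"]@v
def onz(c,uv,z):
    r=ray(c,uv); return c["C"]+r*(z-c["C"][2])/r[2]
def tri(c1,u1,c2,u2):
    a,b=ray(c1,u1),ray(c2,u2); A=np.stack([a,-b],1); s=np.linalg.lstsq(A,c2["C"]-c1["C"],rcond=None)[0]
    p,q=c1["C"]+s[0]*a,c2["C"]+s[1]*b; return (p+q)/2,np.linalg.norm(p-q)
def proj(c,p):
    v=c["K"]@(c["R"].T@(np.asarray(p)-c["C"])); return v[:2]/v[2]
def blobs(c,lo,hi,amin=60,box=None):
    h=cv2.cvtColor(c["im"],cv2.COLOR_BGR2HSV); m=cv2.inRange(h,np.array(lo),np.array(hi))
    if box: 
        z=np.zeros_like(m); x0,y0,x1,y1=box; z[y0:y1,x0:x1]=m[y0:y1,x0:x1]; m=z
    cs=[k for k in cv2.findContours(m,cv2.RETR_EXTERNAL,cv2.CHAIN_APPROX_NONE)[0] if cv2.contourArea(k)>amin]
    return sorted(cs,key=cv2.contourArea,reverse=True)
def quad(c,k,z):
    "min-area rectangle of a contour cast on plane z: centre, size, yaw"
    P=np.array([onz(c,p[0]+0.0,z)[:2] for p in k],np.float32)
    (a,s,t)=cv2.minAreaRect(P); return np.array(a),np.array(s),t
E
python3 - <<'E'
from h import *
np.set_printoptions(precision=4,suppress=True)
c=cam("top");s=cam("scene")
def show(n,lo,hi,z,box=None,am=60,k=4):
    for b in blobs(c,lo,hi,am,box)[:k]:
        a,sz,t=quad(c,b,z); print(n,a,sz,round(t,1),cv2.boundingRect(b))
show("mat",(50,120,40),(75,255,255),.003,k=2)
show("case",(0,0,30),(180,90,110),.044,(70,180,150,320),300,2)
show("stone",(10,40,130),(35,140,255),.025,(165,235,305,300),300,3)
show("black",(0,0,0),(180,255,40),.07,(320,240,450,300),50,2)
show("lids",(15,15,100),(45,140,255),.072,(180,200,280,235),50,6)
for uv in [(166,200),(291,185),(302,285),(175,296)]: print("stand corner",uv,onz(c,uv,.022))
print("ball",onz(c,(398,217),.067), "block",onz(c,(391,210),.025))
for n in("top","scene"): print(n, (c if n=="top" else s)["C"])
cv2.imwrite("pics/top_a.png",cv2.resize(c["im"][170:320,75:455],None,fx=2.1,fy=2.1,interpolation=cv2.INTER_CUBIC))
w=cam("wrist");cv2.imwrite("pics/w0.png",w["im"]);print(w["C"],w["R"],w["K"])
E
```

```text
mat [ 0.4423 -0.2624] [0.2774 0.0882] 81.3 (321, 248, 122, 53)
mat [ 0.6363 -0.676 ] [0.028  0.0413] 85.1 (547, 179, 13, 18)
case [0.5086 0.3676] [0.3115 0.1863] 0.4 (70, 185, 80, 135)
stone [ 0.4875 -0.0311] [0.0927 0.1119] 4.4 (257, 235, 48, 45)
stone [0.4703 0.0773] [0.0796 0.1   ] 5.8 (214, 247, 45, 38)
stone [0.4607 0.164 ] [0.0788 0.0706] 6.8 (185, 252, 30, 37)
black [ 0.4261 -0.3148] [0.1125 0.0245] 83.2 (386, 274, 52, 16)
lids [0.5785 0.0852] [0.2245 0.0769] 88.5 (180, 200, 100, 35)
stand corner (166, 200) [0.6272 0.2409 0.022 ]
stand corner (291, 185) [ 0.6554 -0.0562  0.022 ]
stand corner (302, 285) [ 0.4213 -0.0756  0.022 ]
stand corner (175, 296) [0.4022 0.2193 0.022 ]
ball [ 0.5696 -0.2934  0.067 ] block [ 0.5899 -0.2876  0.025 ]
top [ 0.4779 -0.0449  1.155 ]
scene [ 1.084  -0.4589  0.8484]
[0.0717 0.6264 0.3729] [[ 0.2423  0.918   0.314 ]
 [ 0.9702 -0.2291 -0.0788]
 [-0.0004  0.3237 -0.9462]] [[332.6212   0.     281.3968]
 [  0.     332.6212 208.0681]
 [  0.       0.       1.    ]]
```

View pics/top_a.png

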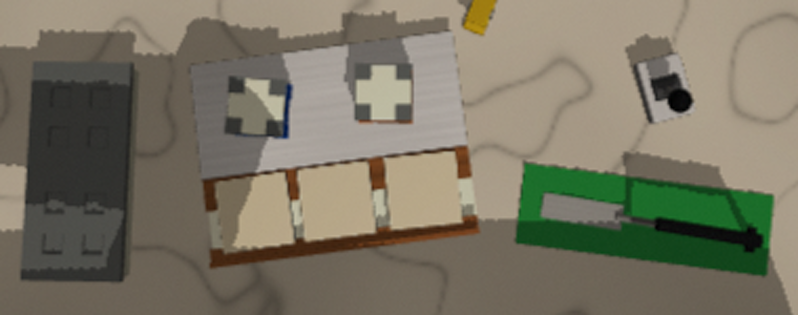

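View pics/w0.png

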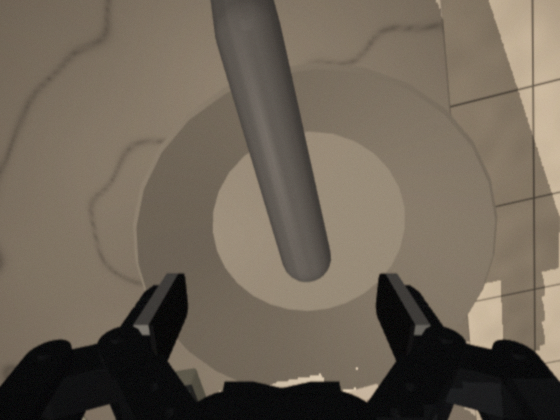

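```bash
cat > go.py <<'E'
import sys
from h import *
# go.py x y z yawdeg(tool x heading): shift and turn in the tool axes from measured pose
def go(x,y,z,yaw):
    o=ctrl.get_obs(); A=R.from_rotvec(o["tool_rot"]); a=np.radians(yaw)
    B=R.from_matrix(np.array([[np.cos(a),np.sin(a),0],[np.sin(a),-np.cos(a),0],[0,0,-1]]))
    print("shift",np.round(A.inv().apply(np.array([x,y,z])-o["tool_pos"]),4),"turn",np.round((A.inv()*B).as_rotvec(),4),"t",o["t"])
if __name__=="__main__": go(*map(float,sys.argv[1:5]))
E
python3 go.py .152 .606 .33 166.1; python3 go.py .61 .2 .33 185.4;  python3 - <<'E'
from h import *
c=cam("top");np.set_printoptions(precision=4,suppress=True)
f=lambda p:(75+p[0]/2.1,170+p[1]/2.1)
for n,p,z in [("case",(33,62),.044),("case",(131,62),.044),("case",(122,281),.044),("case",(22,278),.044),("tub1",(258,107),.072),("tub2",(384,93),.072),("stepL",(203,181),.022),("stepR",(468,146),.022)]: print(n,onz(c,f(p),z))
E
```

```text
shift [ 0.     -0.     -0.0993] turn [-0.001  -0.0001 -0.0032] t 0.25
shift [-0.543  -0.2824 -0.0991] turn [-1.000e-03 -3.000e-04 -3.401e-01] t 0.25
case [0.6299 0.4123 0.044 ]
case [0.6271 0.3025 0.044 ]
case [0.3881 0.31   0.044 ]
case [0.3935 0.4196 0.044 ]
tub1 [0.5712 0.156  0.072 ]
tub2 [0.583  0.0205 0.072 ]
stepL [0.4943 0.2272 0.022 ]
stepR [ 0.5264 -0.0689  0.022 ]
```

```bash
python3 -m jog '[[[0,0,-0.05],[0,0,0]],[[0,0,-0.1],[0,0,0]]]' 1; python3 -m jog '[[[-0.04,-0.02,0],[0,0,0]],[[-0.08,-0.042,0],[0,0,0]],[[-0.12,-0.063,0],[0,0,0]],[[-0.16,-0.084,0],[0,0,0]],[[-0.2,-0.104,0],[0,0,0]]]'; python3 -m jog '[[[-0.04,-0.02,0],[0,0,0]],[[-0.08,-0.042,0],[0,0,0]],[[-0.12,-0.063,0],[0,0,0]],[[-0.16,-0.084,0],[0,0,0]],[[-0.2,-0.104,0],[0,0,0]]]';  python3 -m jog '[[[-0.04,-0.02,0],[0,0,-0.1]],[[-0.08,-0.042,0],[0,0,-0.2]],[[-0.12,-0.063,0],[0,0,-0.3]],[[-0.143,-0.074,0],[0,0,-0.34]],[[-0.143,-0.074,0],[0,0,-0.34]]]'
python3 - <<'E'
from h import *
w=cam("wrist");cv2.imwrite("pics/w1.png",w["im"]);import pickle;pickle.dump(w,open("w1.pkl","wb"))
o=ctrl.get_obs();print(o["tool_pos"],o["tool_rot"],o["q"])
E
```

```text
t: 0.5
tool_pos: [0.1516, 0.6049, 0.3294]
tool_rot: [-0.385, -3.116, 0.009]
contact_force: [0.5, 1.4, -0.2]
opening: 0.0853
grip_force: 0.0
t: 1.0
tool_pos: [0.3217, 0.4553, 0.3314]
tool_rot: [0.385, 3.118, 0.001]
contact_force: [-0.0, 0.0, 0.4]
opening: 0.085
grip_force: 0.0
t: 1.5
tool_pos: [0.4906, 0.3056, 0.3314]
tool_rot: [0.385, 3.118, 0.001]
contact_force: [0.8, 0.1, 0.0]
opening: 0.0854
grip_force: 0.0
t: 2.0
tool_pos: [0.612, 0.1979, 0.3303]
tool_rot: [0.142, -3.137, 0.001]
contact_force: [-0.1, 0.2, -1.1]
opening: 0.0854
grip_force: 0.0
[0.61083627 0.19935425 0.33061384] [ 1.43315376e-01 -3.13706263e+00 -1.73853518e-04] [ 1.99594995e-01  5.52585361e-02  1.44688408e+00  3.03059770e-04
  1.64067625e+00 -1.46248602e+00]
```

View pics/w1.png

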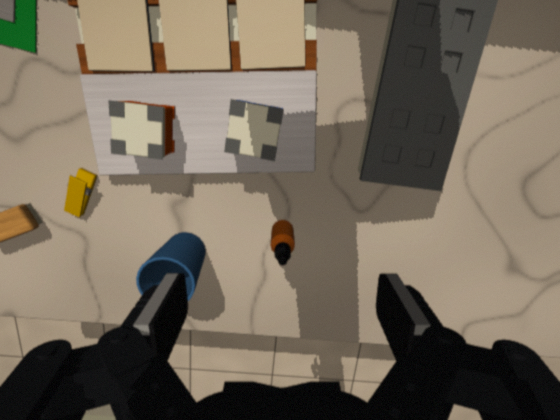

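```bash
cat > feat.py <<'E'
from h import *
def squares(c,box,z,lo=(0,0,0),hi=(180,255,255),thr=None,amin=30,amax=600):
    "dark square blobs in box: centres px"
    x0,y0,x1,y1=box; g=cv2.cvtColor(c["im"],cv2.COLOR_BGR2GRAY)[y0:y1,x0:x1]
    m=cv2.inRange(g,0,thr); 
    out=[]
    for k in cv2.findContours(m,cv2.RETR_LIST,cv2.CHAIN_APPROX_NONE)[0]:
        a=cv2.contourArea(k)
        if amin<a<amax:
            (p,s,t)=cv2.minAreaRect(k); out.append((round(p[0]+x0,1),round(p[1]+y0,1),a,np.round(s,0)))
    return out
E
python3 - <<'E'
import pickle
from h import *
w=pickle.load(open("w1.pkl","rb"))
a=cv2.resize(w["im"][85:175,95:295],None,fx=4,fy=4,interpolation=cv2.INTER_CUBIC)
b=cv2.resize(w["im"][0:200,350:510],None,fx=1.0*1.8,fy=1.8,interpolation=cv2.INTER_CUBIC)
b=cv2.convertScaleAbs(b,alpha=2)
v=np.zeros((360,800,3),np.uint8); v[:]=0
v=np.vstack([a,np.zeros((190,800,3),np.uint8)]); 
b=cv2.resize(b,(288*190//360,190)); v[360:550,:b.shape[1]]=b
cv2.imwrite("pics/w1a.png",v)
g=cv2.cvtColor(w["im"],cv2.COLOR_BGR2GRAY)
print(g[125:135:2,105:180:5]); print(g[0:40:4,410:480:5])
E
```

```text
[[168 168 187 189 190 189 189 190 191 189 190 181  44  29 111]
 [170 172 190 189 187 189 187 190 189 189 190 180  44  28 113]
 [173 174 190 188 190 189 191 190 189 190 188 180  44  27 116]
 [171 172 188 188 190 189 189 189 190 188 190 180  45  29 116]
 [170 169 187 187 188 191 190 190 188 188 189 178  44  30 114]]
[[46 45 47 46 49 47 64 76 74 75 73 74 73 71]
 [47 47 37 37 37 39 70 75 75 72 72 74 73 71]
 [48 46 47 46 47 36 70 76 74 64 55 63 72 73]
 [45 45 46 47 48 42 69 73 75 60 48 43 39 67]
 [48 44 48 47 48 45 56 74 75 71 72 69 64 73]
 [47 47 50 46 44 45 70 75 74 73 75 74 49 74]
 [49 44 44 46 42 48 57 75 76 76 74 75 51 74]
 [51 48 48 46 47 47 64 78 67 74 76 74 67 74]
 [49 47 49 49 50 46 59 79 75 75 76 75 75 75]
 [49 49 48 49 48 47 63 75 76 77 73 74 76 74]]
```

View pics/w1a.png

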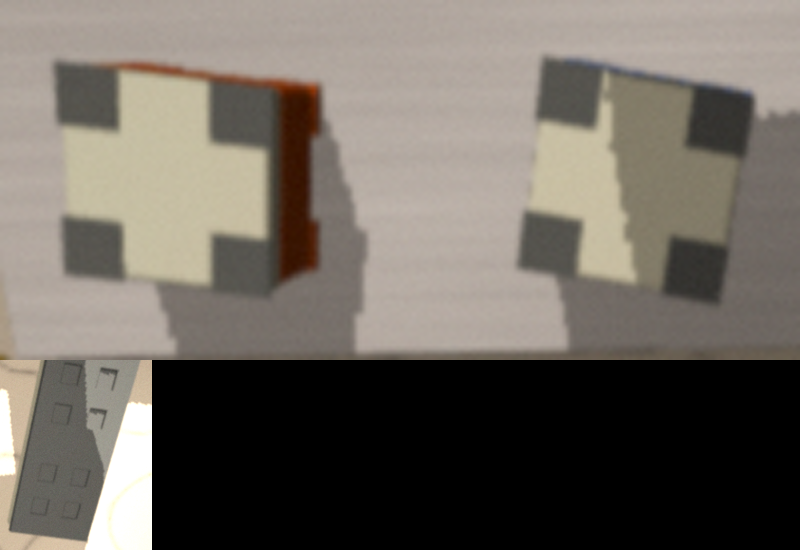

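```bash
python3 -m jog '[[[0.009,0.041,0],[0,0,0]],[[0.018,0.083,0],[0,0,0]],[[0.027,0.124,0],[0,0,0]],[[0.036,0.165,0],[0,0,0]],[[0.036,0.165,0],[0,0,0]]]' |head -3;python3 -m jog '[[[0,0,0],[0,0,0]]]' |head -3
python3 - <<'E'
from h import *
import pickle
np.set_printoptions(precision=4,suppress=True)
w1=pickle.load(open("w1.pkl","rb"));w=cam("wrist");pickle.dump(w,open("w2.pkl","wb"))
q2=np.array([(108.75,100.5),(164.2,106.5),(163,159.2),(111.2,153.2)]);q1=np.array([(230.75,99),(283.2,108.7),(274.7,160.7),(224.5,152)])
for n,q in(("tub2",q2),("tub1",q1)):
    P=np.array([onz(w1,p,.072)[:2] for p in q]);e=P[1]-P[0]+P[2]-P[3];print(n,P.mean(0),np.linalg.norm(e)/2,"yaw of y-edge",np.degrees(np.arctan2(e[1],e[0])),"pred in w2",proj(w,[*P.mean(0),.072]))
im=cv2.convertScaleAbs(w["im"],alpha=1.8)[0:300,60:460];cv2.imwrite("pics/w2.png",cv2.resize(im,None,fx=2,fy=2,interpolation=cv2.INTER_CUBIC))
E
```

```text
t: 2.55
tool_pos: [0.5553, 0.3666, 0.3314]
tool_rot: [0.159, -3.137, -0.003]
t: 2.65
tool_pos: [0.5573, 0.363, 0.3314]
tool_rot: [0.153, -3.138, 0.0]
tub2 [0.5852 0.0244] 0.06260692683483784 yaw of y-edge 88.88346807686975 pred in w2 [  2.2166 161.3629]
tub1 [0.573  0.1612] 0.06114120837630298 yaw of y-edge 85.2539395296874 pred in w2 [115.1333 162.3623]
```

View pics/w2.png

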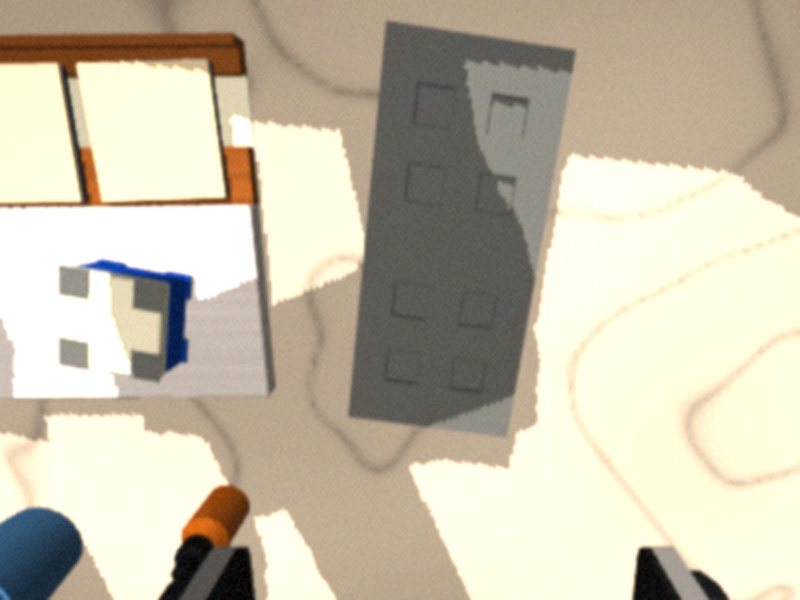

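```bash
cat > case.py <<'E'
from h import *
import pickle
np.set_printoptions(precision=4,suppress=True)
w1=pickle.load(open("w1.pkl","rb"));w=pickle.load(open("w2.pkl","rb"))
f=lambda p:(60+p[0]/2,p[1]/2)
q=[(387,22),(575,50),(508,437),(349,415)]
P=np.array([onz(w,f(p),.044)[:2] for p in q]);print(P);ax=(P[3]+P[2]-P[0]-P[1])/2;L=np.linalg.norm(ax);wd=np.linalg.norm(P[1]+P[2]-P[0]-P[3])/2
print("centre",P.mean(0),"L,W",L,wd,"yaw",np.degrees(np.arctan2(ax[1],ax[0])))
u=ax/L
for s in(-.058,.058): print("cell",P.mean(0)+s*u)
for n,a in(("far set",[(411,300),(477,309),(403,365),(468,375)]),("near set",[(435,105),(508,115),(425,184),(496,195)])):
    Q=np.array([onz(w,f(p),.044)[:2] for p in a]);print(n,Q.mean(0),Q)
print(tri(w1,(361,181),w,f((349,415))),tri(w1,(441,190),w,f((508,437))))
a=np.mean([(60,265),(168,282),(163,382),(59,367)],0);print("tub1",tri(w1,(253.3,130.1),w,f(a)))
E
python3 case.py
```

```text
[[0.389  0.3149]
 [0.3925 0.4234]
 [0.632  0.4159]
 [0.6267 0.3058]]
centre [0.5101 0.365 ] L,W 0.2387379055225252 0.10937343883067105 yaw -1.986411617400891
cell [0.4521 0.367 ]
cell [0.568 0.363]
far set [0.5674 0.3623] [[0.5446 0.3415]
 [0.5462 0.3845]
 [0.5881 0.3398]
 [0.5907 0.3835]]
near set [0.452  0.3669] [[0.4291 0.3461]
 [0.4302 0.3895]
 [0.4734 0.3441]
 [0.4755 0.388 ]]
(array([0.628 , 0.3057, 0.0419]), np.float64(0.0010458751988605092)) (array([0.6321, 0.416 , 0.041 ]), np.float64(0.0019273425797813996))
tub1 (array([0.5728, 0.161 , 0.0689]), np.float64(0.0006406141348744823))
```

```bash
python3 go.py .573 .161 .13 175.25
```

```text
shift [ 0.0042 -0.2015  0.2015] turn [-3.000e-04  1.000e-04  1.785e-01] t 2.7
```

```bash
python3 -m jog '[[[0.001,-0.034,0.034],[0,0,0.03]],[[0.002,-0.068,0.068],[0,0,0.06]],[[0.003,-0.102,0.1],[0,0,0.1]],[[0.004,-0.136,0.134],[0,0,0.14]],[[0.004,-0.17,0.168],[0,0,0.178]]]' |head -3; python3 go.py .573 .161 .13 175.25
```

```text
t: 3.2
tool_pos: [0.5707, 0.1893, 0.1625]
tool_rot: [0.137, 3.138, 0.0]
shift [-0.0048 -0.028   0.0325] turn [ 0.0001  0.0009 -0.0041] t 3.2
```

```bash
python3 -m jog '[[[-0.004,-0.029,0.03],[0,0,0]],[[-0.004,-0.029,0.03],[0,0,0]],[[-0.004,-0.029,0.03],[0,0,0]]]' |head -3; python3 go.py .573 .161 .038 175.25
```

```text
t: 3.5
tool_pos: [0.572, 0.1613, 0.1329]
tool_rot: [-0.136, -3.137, -0.0]
shift [-0.0011 -0.0002  0.0949] turn [ 0.0001 -0.0012 -0.0037] t 3.5
```

```bash
python3 -m jog '[[[-0.001,0,0.045],[0,0,0]],[[-0.001,0,0.08],[0,0,0]],[[-0.001,0,0.095],[0,0,0]],[[-0.001,0,0.095],[0,0,0]],[[-0.001,0,0.095],[0,0,0]]]' ; python3 -m jog '[[[0,0,0],[0,0,0]],[[0,0,0],[0,0,0]],[[0,0,0],[0,0,0]],[[0,0,0],[0,0,0]],[[0,0,0],[0,0,0]]]' 0 50;python3 -m jog '[[[0,0,0],[0,0,0]],[[0,0,0],[0,0,0]]]'
```

```text
t: 4.0
tool_pos: [0.5749, 0.1632, 0.0405]
tool_rot: [0.131, 3.136, 0.001]
contact_force: [0.5, 0.4, 0.3]
opening: 0.0854
grip_force: 0.0
t: 4.5
tool_pos: [0.5754, 0.1628, 0.0411]
tool_rot: [0.131, 3.134, 0.001]
contact_force: [-0.1, 0.9, 6.2]
opening: 0.0592
grip_force: 55.7
t: 4.7
tool_pos: [0.5754, 0.1628, 0.0411]
tool_rot: [0.131, 3.134, 0.001]
contact_force: [-0.3, -0.4, 5.4]
opening: 0.0592
grip_force: 55.7
```

```bash
python3 -m jog '[[[0,0,-0.035],[0,0,0]],[[0,0,-0.07],[0,0,0]]]' |head -2; python3 go.py .570 .363 .11 178
```

```text
t: 4.9
tool_pos: [0.572, 0.1623, 0.1078]
shift [ 0.0188  0.1998 -0.0022] turn [-0.0006 -0.0033 -0.049 ] t 4.9
```

```bash
python3 -m jog '[[[0.005,0.045,0],[0,0,-0.01]],[[0.01,0.09,0],[0,0,-0.02]],[[0.014,0.135,0],[0,0,-0.03]],[[0.018,0.18,0],[0,0,-0.04]],[[0.019,0.2,0],[0,0,-0.049]]]' |head -3;python3 -m jog '[[[0,0,0],[0,0,0]],[[0,0,0],[0,0,0]]]' |head -6; python3 go.py .570 .363 .085 178
python3 - <<'E'
from h import *
import pickle
w=cam("wrist");pickle.dump(w,open("w3.pkl","wb"))
cv2.imwrite("pics/w3.png",cv2.convertScaleAbs(cv2.resize(w["im"],(800,600),interpolation=cv2.INTER_CUBIC),alpha=1.6))
E
```

```text
t: 5.4
tool_pos: [0.5704, 0.3668, 0.1086]
tool_rot: [0.05, 3.141, 0.002]
t: 5.6
tool_pos: [0.571, 0.3628, 0.108]
tool_rot: [-0.054, -3.141, 0.002]
contact_force: [1.0, -0.4, -1.9]
opening: 0.0595
grip_force: 54.8
shift [0.001  0.0002 0.023 ] turn [-0.0011 -0.0004  0.0004] t 5.6
```

View pics/w3.png

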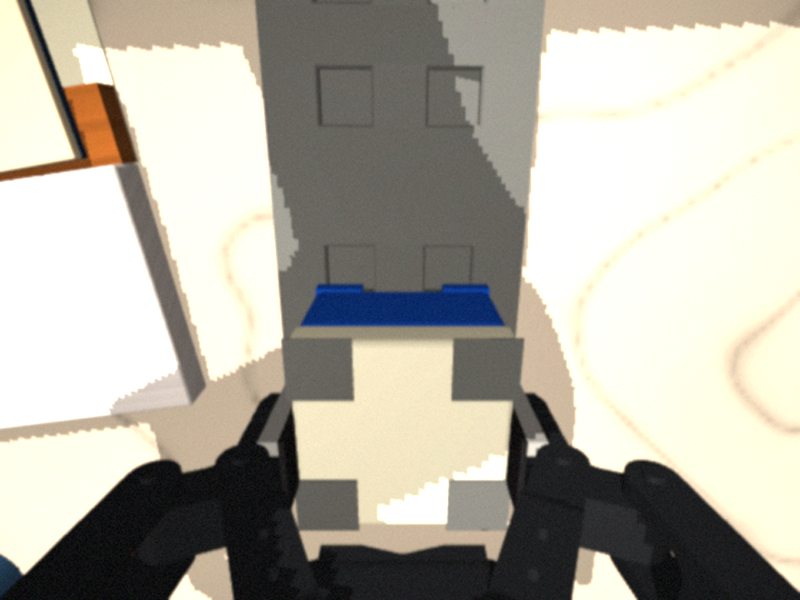

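Run:
```python
from h import *
import pickle
np.set_printoptions(precision=4,suppress=True)
w=pickle.load(open("w3.pkl","rb"));g=lambda p:(p[0]*.7,p[1]*.7)
P=np.array([onz(w,g(p),.139)[:2] for p in[(283,338),(523,338),(508,527),(298,528)]]);print("lid",P,P.mean(0))
print("foot edge outer",[onz(w,g(p),.091)[:2] for p in[(316,287),(489,287)]])
r=[onz(w,g(p),.044)[:2] for p in[(327,245),(375,245),(424,245),(472,245)]];print("far-set near edge",r,np.mean(r,0),"-> centre", np.mean(r,0)+.0325*np.array([.9994,-.0349]))
r=[onz(w,g(p),.044)[:2] for p in[(318,66),(373,66),(373,126),(318,126),(427,66),(482,66),(482,127),(427,127)]];print("near-set far row mean",np.mean(r,0),"centre",np.mean(r,0)-.022*np.array([.9994,-.0349]))
```

```text
lid [[0.5363 0.3339]
 [0.5383 0.3952]
 [0.5994 0.3937]
 [0.5977 0.3314]] [0.5679 0.3635]
foot edge outer [array([0.5379, 0.334 ]), array([0.5399, 0.3948])]
far-set near edge [array([0.5333, 0.3312]), array([0.534 , 0.3524]), array([0.5347, 0.3741]), array([0.5354, 0.3953])] [0.5343 0.3632] -> centre [0.5668 0.3621]
near-set far row mean [0.4738 0.3656] centre [0.4518 0.3663]
```

```bash
python3 -m jog '[[[0.001,-0.001,0.02],[0,0,0]],[[0.001,-0.001,0.035],[0,0,0]],[[0.001,-0.001,0.043],[0,0,0]],[[0.001,-0.001,0.049],[0,0,0]],[[0.001,-0.001,0.051],[0,0,0]]]' ;python3 -m jog '[[[0,0,0],[0,0,0]],[[0,0,0],[0,0,0]]]' |head -6
```

```text
t: 6.15
tool_pos: [0.5703, 0.3617, 0.0582]
tool_rot: [-0.056, -3.14, 0.002]
contact_force: [-4.8, -3.6, 9.8]
opening: 0.0587
grip_force: 56.4
t: 6.35
tool_pos: [0.5707, 0.3622, 0.0582]
tool_rot: [0.055, 3.14, -0.0]
contact_force: [-0.7, -1.9, 2.9]
opening: 0.059
grip_force: 55.2
```

```bash
python3 -m jog '[[[0,0,0],[0,0,0]],[[0,0,0],[0,0,0]],[[0,0,0],[0,0,0]]]' 1 |tail -2;python3 -m jog '[[[0,0,-0.03],[0,0,0]],[[0,0,-0.075],[0,0,0]],[[0,0,-0.12],[0,0,0]]]' |head -3; python3 go.py .585 .0244 .19 178.9
```

```text
opening: 0.0855
grip_force: 0.0
t: 6.95
tool_pos: [0.5694, 0.3622, 0.1774]
tool_rot: [-0.054, -3.139, 0.001]
shift [-0.0273 -0.337  -0.0123] turn [-0.0009 -0.0021 -0.0155] t 6.95
```

```bash
python3 -m jog '[[[-0.004,-0.047,-0.003],[0,0,0]],[[-0.008,-0.094,-0.006],[0,0,0]],[[-0.012,-0.141,-0.012],[0,0,0]],[[-0.016,-0.188,-0.012],[0,0,0]],[[-0.02,-0.235,-0.012],[0,0,0]]]' |head -3
python3 - <<'E'
from h import *
import pickle
np.set_printoptions(precision=4,suppress=True)
w=cam("wrist");pickle.dump(w,open("w4.pkl","wb"))
t=cam("top")
print("pred tub2 in wrist",proj(w,[.5852,.0244,.072]),"tub1",proj(w,[.568,.363,.089]))
v=np.hstack([cv2.resize(w["im"],(400,300)),cv2.resize(t["im"][150:320,70:310],(400,283))[:300] if 0 else cv2.resize(t["im"][150:330,70:310],(400,300))])
c=w["im"][60:330,0:320]; v2=cv2.resize(c,(356,300)); 
v=np.hstack([v2,cv2.resize(t["im"][150:330,70:310],(400,300))]);cv2.imwrite("pics/w4.png",v)
E
```

```text
t: 7.45
tool_pos: [0.5819, 0.1253, 0.1898]
tool_rot: [0.054, 3.14, 0.0]
pred tub2 in wrist [159.0444 208.3983] tub1 [596.4574 179.8958]
```

View pics/w4.png

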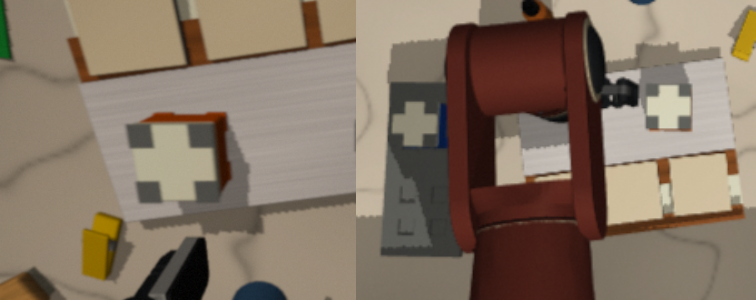

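```bash
python3 - <<'E'
from h import *
import pickle
w1=pickle.load(open("w1.pkl","rb"));w=pickle.load(open("w4.pkl","rb"))
print(tri(w1,(136.8,129.85),w,(156.9,206.3)),onz(w,(156.9,206.3),.072))
E
python3 go.py .585 .0232 .13 178.9
```

```text
(array([0.58548434, 0.02075811, 0.06498356]), np.float64(0.0012764784667274021)) [0.58331835 0.0229123  0.072     ]
shift [-0.0067 -0.0987  0.0596] turn [-0.0016  0.0006 -0.0216] t 7.55
```

```bash
python3 -m jog '[[[-0.002,-0.033,0.02],[0,0,-0.01]],[[-0.004,-0.066,0.04],[0,0,-0.02]],[[-0.006,-0.1,0.058],[0,0,-0.02]],[[-0.006,-0.1,0.058],[0,0,-0.02]],[[-0.006,-0.1,0.058],[0,0,-0.02]]]' 1 |head -3; python3 go.py .585 .0232 .04 178.9
```

```text
t: 8.05
tool_pos: [0.5843, 0.027, 0.1308]
tool_rot: [-0.025, -3.141, -0.001]
shift [-0.0009 -0.0039  0.0908] turn [ 0.0009 -0.0009  0.0034] t 8.05
```

```bash
python3 -m jog '[[[-0.001,-0.003,0.045],[0,0,0]],[[-0.001,-0.003,0.08],[0,0,0]],[[-0.001,-0.003,0.091],[0,0,0]],[[-0.001,-0.003,0.091],[0,0,0]],[[-0.001,-0.003,0.091],[0,0,0]]]' |head -4 ; python3 -m jog '[[[0,0,0],[0,0,0]],[[0,0,0],[0,0,0]],[[0,0,0],[0,0,0]],[[0,0,0],[0,0,0]],[[0,0,0],[0,0,0]]]' 0 50;python3 -m jog '[[[0,0,-0.035],[0,0,0]],[[0,0,-0.07],[0,0,0]],[[0,0,-0.07],[0,0,0]]]'; python3 go.py .455 .3667 .11 178
```

```text
t: 8.55
tool_pos: [0.587, 0.0244, 0.0424]
tool_rot: [0.022, 3.138, -0.0]
contact_force: [0.4, 0.3, 0.6]
t: 9.05
tool_pos: [0.5874, 0.0236, 0.0429]
tool_rot: [0.023, 3.137, -0.0]
contact_force: [-0.1, 1.3, 6.2]
opening: 0.0591
grip_force: 55.7
t: 9.35
tool_pos: [0.5894, 0.0233, 0.1169]
tool_rot: [0.023, 3.13, -0.001]
contact_force: [0.8, 1.2, 0.3]
opening: 0.0592
grip_force: 54.9
shift [0.1395 0.3413 0.0051] turn [-0.0007  0.0111  0.02  ] t 9.35
```

```bash
python3 -m jog '[[[0.025,0.036,0],[0,0,0]],[[0.05,0.075,0],[0,0,0]],[[0.075,0.115,0],[0,0,0]],[[0.1,0.155,0],[0,0,0.01]],[[0.12,0.2,0],[0,0,0.02]]]' |head -2;python3 -m jog '[[[0.008,0.047,0],[0,0,0]],[[0.014,0.094,0],[0,0,0]],[[0.019,0.136,0.0],[0,0,0]],[[0.019,0.14,0],[0,0,0]],[[0.019,0.14,0],[0,0,0]]]' |head -3; python3 go.py .454 .3667 .06 178
python3 - <<'E'
from h import *
import pickle
w=cam("wrist");pickle.dump(w,open("w5.pkl","wb"))
cv2.imwrite("pics/w5.png",cv2.convertScaleAbs(cv2.resize(w["im"],(800,600),interpolation=cv2.INTER_CUBIC),alpha=1.6))
E
```

```text
t: 9.85
tool_pos: [0.4664, 0.2262, 0.1094]
t: 10.35
tool_pos: [0.4535, 0.3666, 0.1094]
tool_rot: [-0.051, -3.14, 0.002]
shift [-0.0006  0.0002  0.0494] turn [-0.0012 -0.0011  0.0022] t 10.35
```

View pics/w5.png

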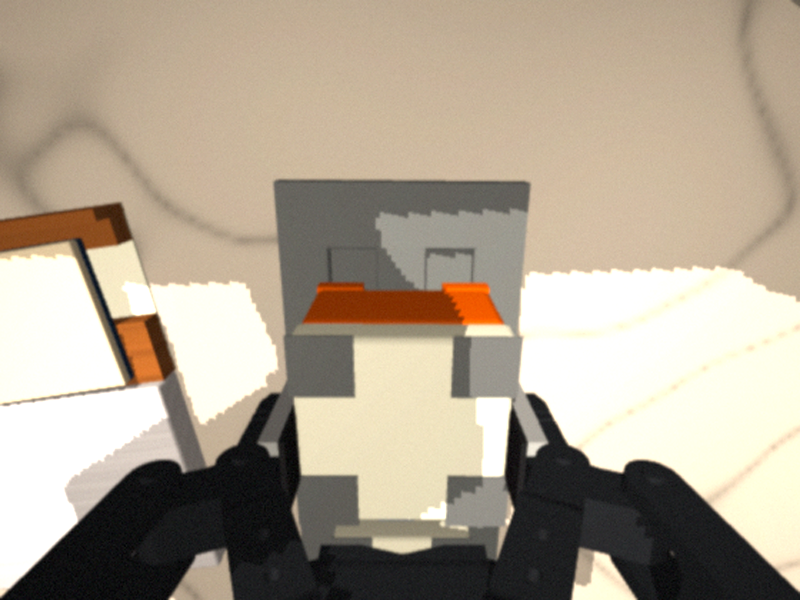

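Run:
```python
from h import *
import pickle
np.set_printoptions(precision=4,suppress=True)
w=pickle.load(open("w5.pkl","rb"));g=lambda p:(p[0]*.7,p[1]*.7)
u=np.array([.9994,-.0349])
P=np.array([onz(w,g(p),.1385)[:2] for p in[(286,336),(521,336)]]);print("lid centre",P.mean(0)+.0305*u, np.degrees(np.arctan2(*(P[1]-P[0])[::-1])))
P=np.array([onz(w,g(p),.0885)[:2] for p in[(316,285),(490,285)]]);print("feet centre",P.mean(0)+.030*u)
r=[onz(w,g(p),.044)[:2] for p in[(329,248),(377,248),(425,248),(473,248)]];print("cell", np.mean(r,0)+.0325*u)
w=pickle.load(open("w3.pkl","rb"))
P=np.array([onz(w,g(p),.089)[:2] for p in[(316,287),(489,287)]]);print("w3 feet centre",P.mean(0)+.030*u)
```

```text
lid centre [0.4506 0.3673] 88.20512505575766
feet centre [0.4519 0.3672]
cell [0.451  0.3664]
w3 feet centre [0.5695 0.3633]
```

```bash
python3 -m jog '[[[0,-0.001,0.02],[0,0,0]],[[0,-0.001,0.035],[0,0,0]],[[0,-0.001,0.043],[0,0,0]],[[0,-0.001,0.048],[0,0,0]],[[0,-0.001,0.0505],[0,0,0]]]' ;python3 -m jog '[[[0,0,0],[0,0,0]],[[0,0,0],[0,0,0]]]' |head -6
```

```text
t: 10.9
tool_pos: [0.4541, 0.3642, 0.06]
tool_rot: [-0.056, -3.14, 0.002]
contact_force: [-4.8, -4.3, 10.5]
opening: 0.0593
grip_force: 56.3
t: 11.1
tool_pos: [0.4546, 0.3652, 0.0602]
tool_rot: [0.055, 3.14, 0.001]
contact_force: [0.8, -0.1, -0.2]
opening: 0.0591
grip_force: 54.9
```

```bash
python3 -m jog '[[[0,0,0],[0,0,0]],[[0,0,0],[0,0,0]],[[0,0,0],[0,0,0]]]' 1 |tail -2;python3 -m jog '[[[0,0,-0.03],[0,0,0]],[[0,0,-0.075],[0,0,0]],[[0,0,-0.12],[0,0,0]],[[0,0,-0.16],[0,0,0]],[[0,0,-0.19],[0,0,0]]]' |head -3;python3 -m jog '[[[0,-0.046,0],[0,0,0]],[[0,-0.092,0],[0,0,0]],[[0,-0.138,0],[0,0,0]],[[0,-0.184,0],[0,0,0]],[[0,-0.23,0],[0,0,0]]]' |head -3;python3 -m jog '[[[0,-0.046,0],[0,0,0.14]],[[0,-0.092,0],[0,0,0.28]],[[0,-0.138,0],[0,0,0.42]],[[0,-0.184,0],[0,0,0.56]],[[0,-0.23,0],[0,0,0.7]]]' |head -3; python3 go.py .43 -.36 .25 90
```

```text
opening: 0.0853
grip_force: 0.0
t: 11.9
tool_pos: [0.4549, 0.3655, 0.2536]
tool_rot: [0.054, 3.138, 0.004]
t: 12.4
tool_pos: [0.4458, 0.1336, 0.25]
tool_rot: [0.053, 3.14, -0.0]
t: 12.9
tool_pos: [0.4378, -0.0965, 0.2502]
tool_rot: [1.136, 2.927, 0.0]
shift [-0.172  -0.1998  0.0003] turn [0.0011 0.0009 0.8302] t 12.9
```

```bash
python3 -m jog '[[[-0.03,-0.034,0],[0,0,0.14]],[[-0.06,-0.068,0],[0,0,0.28]],[[-0.09,-0.104,0],[0,0,0.42]],[[-0.12,-0.138,0],[0,0,0.56]],[[-0.15,-0.172,0],[0,0,0.7]]]' |head -3; python3 go.py .43 -.36 .25 90
```

```text
t: 13.4
tool_pos: [0.4338, -0.3249, 0.25]
tool_rot: [2.072, 2.36, 0.0]
shift [-0.0343 -0.0083  0.0001] turn [0.0006 0.0004 0.1297] t 13.4
```

```bash
python3 -m jog '[[[-0.034,-0.008,0],[0,0,0.13]],[[-0.034,-0.008,0],[0,0,0.13]],[[-0.034,-0.008,0],[0,0,0.13]]]' |head -3
python3 - <<'E'
from h import *
import pickle
w=cam("wrist");pickle.dump(w,open("w6.pkl","wb"))
cv2.imwrite("pics/w6.png",cv2.resize(w["im"][:300],(800,429),interpolation=cv2.INTER_CUBIC))
E
```

```text
t: 13.7
tool_pos: [0.4307, -0.3578, 0.2496]
tool_rot: [-2.214, -2.227, -0.001]
```

View pics/w6.png

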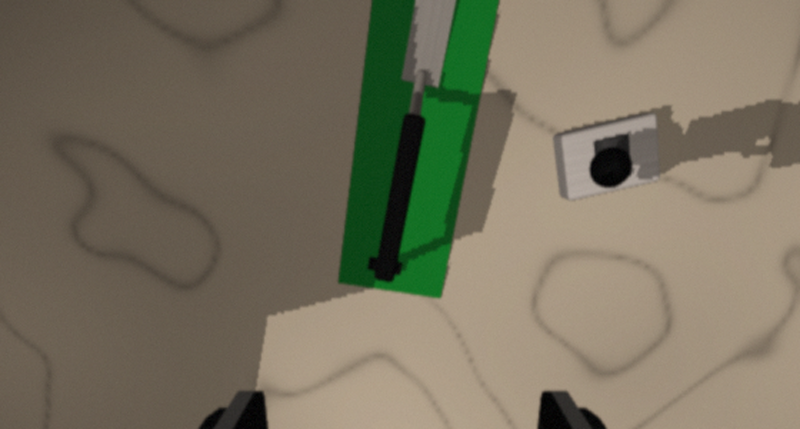

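Run:
```python
from h import *
import pickle
np.set_printoptions(precision=4,suppress=True)
w=pickle.load(open("w6.pkl","rb"));g=lambda p:(p[0]*.7,p[1]*.7)
F=onz(w,g((413.5,115)),.079);B=onz(w,g((386,268)),.079);d=F-B;L=np.linalg.norm(d);u=d/L
print("front",F,"rear",B,L,"yaw",np.degrees(np.arctan2(u[1],u[0])),"grip",F-.055*u, "blade ctr",F+.07*u)
m=blobs(w,(0,0,0),(180,255,35),50,(250,70,310,200))
for k in m[:2]:
    a,s,t=quad(w,k,.079);print(a,s,t)
    P=np.array([onz(w,p[0]+0.,.079)[:2] for p in k],np.float32);l=cv2.fitLine(P,cv2.DIST_HUBER,0,.01,.01).ravel();print("line",l,np.degrees(np.arctan2(l[1],l[0])),"ymax",P[:,1].max(),P[:,1].min())
for k in blobs(w,(50,100,40),(75,255,255),500)[:2]: print("mat",quad(w,k,.003))
c=cam("top") if 0 else None
ball=g((611,167));print("ball",onz(w,ball,.067)); 
for p in[(556,135),(655,115),(657,178),(568,200)]: print("blk",onz(w,g(p),.025 if p[0]!=556 else .025))
```

```text
front [ 0.4379 -0.2624  0.079 ] rear [ 0.4206 -0.3599  0.079 ] 0.0990490285756162 yaw 79.9463085398932 grip [ 0.4283 -0.3165  0.079 ] blade ctr [ 0.4501 -0.1935  0.079 ]
[ 0.4258 -0.3143] [0.1077 0.022 ] 81.6246109008789
line [ 0.1927  0.9813  0.4282 -0.3144] 78.88794 ymax -0.26195168 -0.3674331
mat (array([ 0.4379, -0.2877]), array([0.2266, 0.0895]), 81.34142303466797)
ball [ 0.5692 -0.2931  0.067 ]
blk [ 0.5435 -0.2732  0.025 ]
blk [ 0.6135 -0.259   0.025 ]
blk [ 0.6229 -0.3032  0.025 ]
blk [ 0.5579 -0.32    0.025 ]
```

```bash
python3 - <<'E'
from h import *
import pickle
np.set_printoptions(precision=4,suppress=True)
w=pickle.load(open("w6.pkl","rb"));g=lambda p:(p[0]*.7,p[1]*.7)
A=onz(w,g((414.5,116)),.079);B=onz(w,g((390.5,255)),.079);print(A,B,np.degrees(np.arctan2(*(A-B)[[1,0]])))
t=cv2.imread("pics/top0.png");K=None
d=optics.get_image("top");Rc=R.from_rotvec(d["rvec"]).as_matrix().T;c=dict(K=np.array([[d["fx"],0,d["cx"]],[0,d["fy"],d["cy"]],[0,0,1]]),R=Rc,C=-Rc@d["tvec"])
print("tri front",tri(w,g((414.5,116)),c,(387.9,277.1)))
f=lambda p:onz(c,(75+p[0]/2.1,170+p[1]/2.1),.0055)
print("blade",[f(p) for p in[(544,194),(541,218),(622,228),(622,206)]])
E
python3 go.py .428 -.316 .13 80.5
```

```text
[ 0.4385 -0.2629  0.079 ] [ 0.4236 -0.3508  0.079 ] 80.41052188253312
tri front (array([ 0.4379, -0.2627,  0.0769]), np.float64(0.0013061716045668992))
blade [array([ 0.4715, -0.1528,  0.0055]), array([ 0.4449, -0.1485,  0.0055]), array([ 0.432 , -0.238 ,  0.0055]), array([ 0.4563, -0.239 ,  0.0055])]
shift [ 0.0406 -0.0027  0.1198] turn [ 0.     -0.0005  0.1736] t 13.8
```

```bash
python3 -m jog '[[[0.01,-0.001,0.03],[0,0,0.05]],[[0.02,-0.002,0.06],[0,0,0.1]],[[0.03,-0.003,0.09],[0,0,0.15]],[[0.041,-0.003,0.12],[0,0,0.174]],[[0.041,-0.003,0.12],[0,0,0.174]]]' 0.6 |head -3;python3 -m jog '[[[0,0,0],[0,0,0]],[[0,0,0],[0,0,0]]]'|head -3; python3 go.py .428 -.316 .05 80.5
```

```text
t: 14.3
tool_pos: [0.4254, -0.3119, 0.1249]
tool_rot: [-2.389, -2.025, 0.001]
t: 14.5
tool_pos: [0.4289, -0.3176, 0.1324]
tool_rot: [2.396, 2.026, 0.0]
shift [ 0.0016 -0.0014  0.0824] turn [ 0.0034  0.0025 -0.001 ] t 14.5
```

```bash
python3 -m jog '[[[0.001,-0.001,0.035],[0,0,0]],[[0.001,-0.001,0.065],[0,0,0]],[[0.001,-0.001,0.082],[0,0,0]],[[0.001,-0.001,0.082],[0,0,0]]]' |head -6; python3 -m jog '[[[0,0,0],[0,0,0]],[[0,0,0],[0,0,0]],[[0,0,0],[0,0,0]],[[0,0,0],[0,0,0]],[[0,0,0],[0,0,0]]]' 0 110;python3 -m jog '[[[0,0,-0.03],[0,0,0]],[[0,0,-0.06],[0,0,0]],[[0,0,-0.08],[0,0,0]],[[0,0,-0.08],[0,0,0]],[[0,0,-0.08],[0,0,0]]]'
```

```text
t: 14.9
tool_pos: [0.4262, -0.3153, 0.0469]
tool_rot: [-2.398, -2.026, 0.0]
contact_force: [-0.2, -0.3, 0.7]
opening: 0.0514
grip_force: 0.0
t: 15.4
tool_pos: [0.4284, -0.317, 0.0505]
tool_rot: [2.396, 2.024, 0.001]
contact_force: [0.1, -0.4, 6.1]
opening: 0.0125
grip_force: 108.1
t: 15.9
tool_pos: [0.4267, -0.3154, 0.1275]
tool_rot: [2.4, 2.027, -0.0]
contact_force: [-0.8, 0.4, -1.1]
opening: 0.0125
grip_force: 107.5
```

```bash
python3 - <<'E'
from h import *
import pickle
np.set_printoptions(precision=4,suppress=True)
w1=pickle.load(open("w1.pkl","rb"));w=pickle.load(open("w2.pkl","rb"));f=lambda p:(60+p[0]/2,p[1]/2)
S=lambda p:onz(w1,p,.022)[:2]
fl,fr,sl,sr=map(S,[(97.5,175),(314.5,171),(83,73),(316,70)])
print("far L,R, step L,R",fl,fr,sl,sr)
a,b=onz(w,f((252,205)),.022),onz(w,f((271,395)),.022);print("w2 step R, far R",a,b)
y=(fl-fr)/np.linalg.norm(fl-fr);y2=(sl-sr)/np.linalg.norm(sl-sr);print("stand y dir far/step",np.degrees(np.arctan2(y[1],y[0])),np.degrees(np.arctan2(y2[1],y2[0])),"len",np.linalg.norm(fl-fr),np.linalg.norm(sl-sr),"depth",np.linalg.norm(fr-sr),np.linalg.norm(fl-sl))
h=np.degrees(np.arctan2(*(a-b)[[1,0]]));print("x dir from w2",h)
cv2.imwrite("pics/w1b.png",cv2.resize(w1["im"][0:190,60:340],(800,543),interpolation=cv2.INTER_CUBIC))
E
python3 go.py .43 -.30 .20 95.4
```

```text
far L,R, step L,R [ 0.658  -0.0536] [0.6249 0.245 ] [ 0.5269 -0.0604] [0.4967 0.231 ]
w2 step R, far R [0.4971 0.2333 0.022 ] [0.6249 0.2474 0.022 ]
stand y dir far/step -83.68344359744951 -84.08156606829127 len 0.3004310540796313 0.2929472024561076 depth 0.12895476632313208 0.13121376133347884
x dir from w2 -173.6843184367854
shift [ 0.0157  0.0007 -0.0725] turn [-0.000e+00  1.000e-04 -2.622e-01] t 15.9
```

View pics/w1b.png

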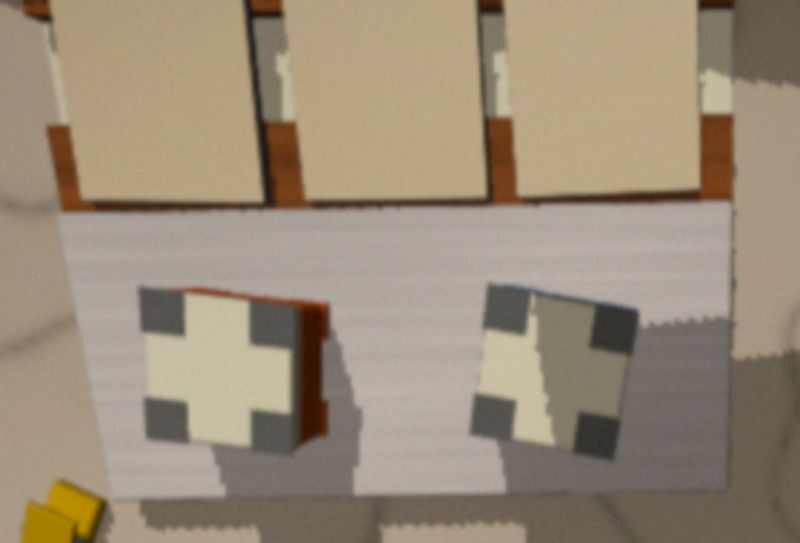

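```bash
cat > st.py <<'E'
from h import *
np.set_printoptions(precision=4,suppress=True)
O=np.array([.5124,.0835]);a=np.radians(-173.7);X=np.array([np.cos(a),np.sin(a)]);Y=np.array([-np.sin(a),np.cos(a)])
def tost(p): d=np.asarray(p)[:2]-O; return np.array([d@X,d@Y])
def tow(x,y): return O+x*X+y*Y
H=96.3
E
python3 - <<'E'
from st import *
import pickle,go
w1=pickle.load(open("w1.pkl","rb"))
for p in[(80,201),(265,203),(306,200),(489,199),(517,196),(699,191)]: print(tost(onz(w1,(60+p[0]/2.857,p[1]/2.857),.025)))
for p in[(60,211),(731,203),(112,498),(728,489)]: print("corner",tost(onz(w1,(60+p[0]/2.857,p[1]/2.857),.022)))
x,y=tow(.057,.33);print(x,y);go.go(x,y,.11,H)
E
```

```text
[0.0041 0.1361]
[0.0018 0.0555]
[0.0026 0.0374]
[ 0.0016 -0.0424]
[ 0.0025 -0.0547]
[ 0.0031 -0.1339]
corner [0.0004 0.1473]
corner [-0.0018 -0.1482]
corner [-0.1287  0.1497]
corner [-0.1298 -0.1486]
0.49195654819909984 -0.25076197103239883
shift [0.0746 0.0536 0.0175] turn [-0.      0.0001 -0.2779] t 15.9
```

```bash
python3 -m jog '[[[0.02,0.014,0],[0,0,-0.06]],[[0.04,0.028,0.005],[0,0,-0.12]],[[0.06,0.042,0.01],[0,0,-0.2]],[[0.075,0.054,0.017],[0,0,-0.278]],[[0.075,0.054,0.017],[0,0,-0.278]]]' |head -3;python3 -m jog '[[[0,0,0],[0,0,0]],[[0,0,0],[0,0,0]],[[0,0,0],[0,0,0]]]' |head -4
python3 - <<'E'
from st import *
import go
x,y=tow(.057,.33);go.go(x,y,.0535,H)
s=cam("scene");cv2.imwrite("pics/s1.png",cv2.resize(s["im"][120:300,80:360],(800,514),interpolation=cv2.INTER_CUBIC))
print("scene proj blade tip pred (level)",(proj(s,[*tow(.057,.16),.063])-[80,120])*2.857)
E
```

```text
t: 16.4
tool_pos: [0.4917, -0.248, 0.1071]
tool_rot: [-2.088, -2.339, 0.001]
t: 16.7
tool_pos: [0.492, -0.2512, 0.1107]
tool_rot: [-2.098, -2.338, 0.0]
contact_force: [0.2, 0.4, -1.3]
shift [ 0.0005 -0.      0.0572] turn [-0.0003  0.     -0.0015] t 16.7
scene proj blade tip pred (level) [423.2175 217.9385]
```

View pics/s1.png

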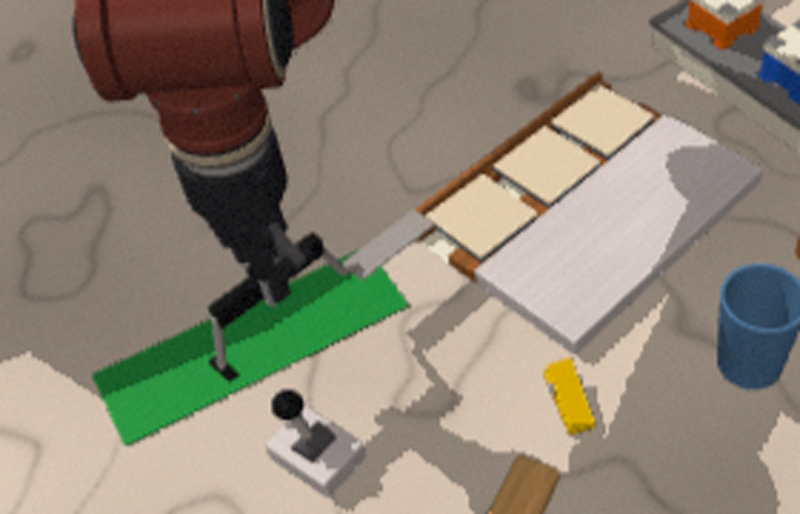

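```bash
python3 -m jog '[[[0,0,0.025],[0,0,0]],[[0,0,0.045],[0,0,0]],[[0,0,0.057],[0,0,0]],[[0,0,0.057],[0,0,0]],[[0,0,0.057],[0,0,0]]]' |head -4;python3 -m jog '[[[0.02,0,0],[0,0,0]],[[0.04,0,0],[0,0,0]],[[0.06,0,0],[0,0,0]],[[0.085,0,0],[0,0,0]],[[0.109,0,0],[0,0,0]]]' |head -4;python3 -m jog '[[[0,0,0],[0,0,0]],[[0,0,0],[0,0,0]],[[0,0,0],[0,0,0]]]' |head -4
cat > flip.py <<'E'
from st import *
# rows of the flip in tool axes at each call's start; stand cross-section (x,z), roll phi
def rows(phmax=50,r0=.054,r1=.050,B0=None,n=5,thl=None,s0=None):
    th=np.radians(np.arange(0,106,5.0)); rec=[]
    for t in th:
        f=min(1,t/np.radians(45)); r=r0+(r1-r0)*f
        if t<=np.radians(45): P=np.array([max(.003,.007*np.tan(t)),.015])
        else: P=np.array([0,.022])+.010*np.array([np.sin(t),-np.cos(t)])
        ph=min(t,np.radians(phmax)); u=np.array([np.cos(t),np.sin(t)]); v=np.array([np.cos(ph),np.sin(ph)]); nrm=np.array([-np.sin(ph),np.cos(ph)])
        e=P+(r-.014)*u; B=e+.014*v          # inner edge of the blade on the underside
        rec.append((*(B+.045*nrm),ph,t))
    return np.array(rec)
def show(phmax,start):
    S=rows(phmax); pos=np.array([start[0],start[1],0.]) # stand x, z of TCP now
    S=S[0:]
    for i in range(0,len(S),5):
        print("call"); 
        for x,z,ph,t in S[i:i+5]:
            dx,dz=x-pos[0],z-pos[1]; y,zz=-dx,-dz; c,s=np.cos(pos[2]),np.sin(pos[2])
            print("  ",np.round([c*y+s*zz,-s*y+c*zz],4),"roll",round(ph-pos[2],3),"th",round(np.degrees(t)),"stand",np.round([x,z],4))
        x,z,ph,t=S[min(i+4,len(S)-1)]; pos=np.array([x,z,ph])
if __name__=="__main__":
    o=ctrl.get_obs(); p=tost(o["tool_pos"]); print("TCP stand",p,o["tool_pos"][2],"t",o["t"],"q",o["q"]); show(50,(p[0],o["tool_pos"][2]))
E
python3 flip.py
```

```text
t: 17.25
tool_pos: [0.4928, -0.251, 0.0543]
tool_rot: [2.096, 2.339, 0.0]
contact_force: [0.4, -0.4, -1.7]
t: 17.75
tool_pos: [0.4804, -0.1401, 0.0544]
tool_rot: [2.094, 2.34, 0.001]
contact_force: [-0.5, 0.3, -1.5]
t: 18.05
tool_pos: [0.481, -0.1423, 0.0544]
tool_rot: [2.095, 2.34, 0.0]
contact_force: [0.2, 0.7, -0.9]
TCP stand [0.056 0.221] 0.05438401049178962 t 18.05 q [-0.436  -0.0615  2.0401 -0.0002  1.1618 -0.5462]
call
   [-0.001  -0.0056] roll 0.0 th 0 stand [0.057 0.06 ]
   [ 0.0036 -0.0101] roll 0.087 th 5 stand [0.0524 0.0645]
   [ 0.0085 -0.0142] roll 0.175 th 10 stand [0.0475 0.0685]
   [ 0.0138 -0.0177] roll 0.262 th 15 stand [0.0422 0.0721]
   [ 0.0193 -0.0208] roll 0.349 th 20 stand [0.0367 0.0751]
call
   [ 0.0043 -0.0043] roll 0.087 th 25 stand [0.0312 0.0777]
   [ 0.0085 -0.0079] roll 0.175 th 30 stand [0.026  0.0796]
   [ 0.0129 -0.011 ] roll 0.262 th 35 stand [0.0208 0.0811]
   [ 0.0175 -0.0136] roll 0.349 th 40 stand [0.0156 0.0819]
   [ 0.0222 -0.0155] roll 0.436 th 45 stand [0.0105 0.0822]
call
   [ 0.0032 -0.0041] roll 0.087 th 50 stand [0.0053 0.0828]
   [ 0.0028 -0.0074] roll 0.087 th 55 stand [0.0034 0.0854]
   [ 0.0026 -0.0106] roll 0.087 th 60 stand [0.0012 0.0878]
   [ 0.0027 -0.0139] roll 0.087 th 65 stand [-0.0012  0.0901]
   [ 0.0031 -0.0171] roll 0.087 th 70 stand [-0.0038  0.0921]
call
   [ 0.0004 -0.0032] roll 0.0 th 75 stand [-0.0065  0.0938]
   [ 0.0011 -0.0064] roll 0.0 th 80 stand [-0.0094  0.0954]
   [ 0.002  -0.0095] roll 0.0 th 85 stand [-0.0124  0.0966]
   [ 0.0032 -0.0126] roll 0.0 th 90 stand [-0.0155  0.0977]
   [ 0.0047 -0.0155] roll 0.0 th 95 stand [-0.0186  0.0984]
call
   [ 0.0017 -0.0028] roll 0.0 th 100 stand [-0.0219  0.0988]
   [ 0.0037 -0.0054] roll 0.0 th 105 stand [-0.0251  0.099 ]
```

```bash
python3 - <<'E'
s=open("flip.py").read()
s=s.replace("f=min(1,t/np.radians(45)); r=r0+(r1-r0)*f","f=np.clip((t-np.radians(15))/np.radians(30),0,1); r=r0+(r1-r0)*f").replace("r1=.050","r1=.072")
open("flip.py","w").write(s)
E
python3 flip.py
```

```text
TCP stand [0.056 0.221] 0.05438401049178962 t 18.05 q [-0.436  -0.0615  2.0401 -0.0002  1.1618 -0.5462]
call
   [-0.001  -0.0056] roll 0.0 th 0 stand [0.057 0.06 ]
   [ 0.0031 -0.0102] roll 0.087 th 5 stand [0.0529 0.0645]
   [ 0.0077 -0.0143] roll 0.175 th 10 stand [0.0484 0.0687]
   [ 0.0125 -0.0181] roll 0.262 th 15 stand [0.0435 0.0724]
   [ 0.0148 -0.0224] roll 0.349 th 20 stand [0.0412 0.0768]
call
   [ 0.0009 -0.005 ] roll 0.087 th 25 stand [0.0386 0.0811]
   [ 0.0018 -0.0099] roll 0.175 th 30 stand [0.0361 0.0855]
   [ 0.0031 -0.0149] roll 0.262 th 35 stand [0.0332 0.0897]
   [ 0.0049 -0.0199] roll 0.349 th 40 stand [0.0298 0.0938]
   [ 0.007  -0.0248] roll 0.436 th 45 stand [0.0261 0.0977]
call
   [ 0.0033 -0.006 ] roll 0.087 th 50 stand [0.0195 0.0997]
   [ 0.0031 -0.0112] roll 0.087 th 55 stand [0.016  0.1034]
   [ 0.0034 -0.0163] roll 0.087 th 60 stand [0.0122 0.1069]
   [ 0.0041 -0.0214] roll 0.087 th 65 stand [0.0081 0.11  ]
   [ 0.0052 -0.0264] roll 0.087 th 70 stand [0.0038 0.1127]
call
   [ 0.0011 -0.005 ] roll 0.0 th 75 stand [-0.0008  0.1151]
   [ 0.0027 -0.0099] roll 0.0 th 80 stand [-0.0056  0.117 ]
   [ 0.0047 -0.0146] roll 0.0 th 85 stand [-0.0105  0.1186]
   [ 0.0071 -0.0192] roll 0.0 th 90 stand [-0.0155  0.1197]
   [ 0.0098 -0.0235] roll 0.0 th 95 stand [-0.0206  0.1203]
call
   [ 0.0031 -0.0041] roll 0.0 th 100 stand [-0.0257  0.1205]
   [ 0.0066 -0.0078] roll 0.0 th 105 stand [-0.0308  0.1203]
```

```bash
python3 -m jog '[[[0,-0.001,-0.006],[0,0,0]],[[0,0.003,-0.010],[0.087,0,0]],[[0,0.008,-0.014],[0.175,0,0]],[[0,0.0125,-0.018],[0.262,0,0]],[[0,0.015,-0.0225],[0.349,0,0]]]' |head -6;python3 -m jog '[[[0,0.001,-0.005],[0.087,0,0]],[[0,0.002,-0.01],[0.175,0,0]],[[0,0.003,-0.015],[0.262,0,0]],[[0,0.005,-0.02],[0.349,0,0]],[[0,0.007,-0.025],[0.436,0,0]]]' |head -6;python3 -m jog '[[[0,0,0],[0,0,0]]]' |head -5
python3 - <<'E'
from st import *
o=ctrl.get_obs();print(tost(o["tool_pos"]),o["tool_pos"][2],o["q"])
s=cam("scene");cv2.imwrite("pics/s2.png",cv2.resize(s["im"][120:300,130:340],(700,600),interpolation=cv2.INTER_CUBIC))
E
```

```text
t: 18.55
tool_pos: [0.4964, -0.1415, 0.0772]
tool_rot: [-1.925, -2.147, 0.382]
contact_force: [-0.5, 0.2, -2.2]
opening: 0.0122
grip_force: 107.6
t: 19.05
tool_pos: [0.5115, -0.1397, 0.0979]
tool_rot: [-1.674, -1.867, 0.775]
contact_force: [-0.2, -0.2, -1.7]
opening: 0.0124
grip_force: 107.7
t: 19.15
tool_pos: [0.5116, -0.1394, 0.096]
tool_rot: [-1.673, -1.868, 0.774]
contact_force: [-0.8, -1.1, -2.0]
opening: 0.0118
[0.0253 0.2214] 0.0960238061244108 [-0.2684  0.4616  1.5103 -0.28    1.9066 -0.3685]
```

View pics/s2.png

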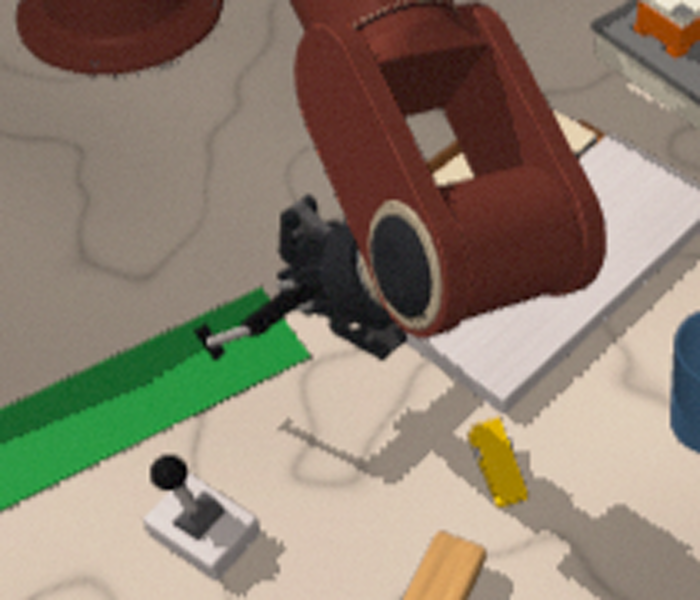

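```bash
python3 -m jog '[[[0,0.003,-0.006],[0.087,0,0]],[[0,0.003,-0.011],[0.087,0,0]],[[0,0.0035,-0.016],[0.087,0,0]],[[0,0.004,-0.0215],[0.087,0,0]],[[0,0.005,-0.0265],[0.087,0,0]]]' |sed -n '2p;4p';python3 -m jog '[[[0,0.001,-0.005],[0,0,0]],[[0,0.003,-0.01],[0,0,0]],[[0,0.005,-0.0145],[0,0,0]],[[0,0.007,-0.019],[0,0,0]],[[0,0.01,-0.0235],[0,0,0]]]' |sed -n '2p;4p';python3 -m jog '[[[0,0.003,-0.004],[0,0,0]],[[0,0.0065,-0.008],[0,0,0]],[[0,0.01,-0.012],[0,0,0]],[[0,0.01,-0.012],[0,0,0]]]' |sed -n '2p;4p'
python3 - <<'E'
from st import *
o=ctrl.get_obs();print(tost(o["tool_pos"]),o["tool_pos"][2],o["q"])
w=cam("wrist");s=cam("scene")
v=np.hstack([cv2.resize(w["im"],(400,300)),cv2.resize(s["im"][120:300,130:370],(400,300))]);cv2.imwrite("pics/s3.png",v)
E
```

```text
tool_pos: [0.5332, -0.1367, 0.114]
contact_force: [-0.9, 0.6, -1.5]
tool_pos: [0.5574, -0.1338, 0.1201]
contact_force: [0.5, -1.5, -2.4]
tool_pos: [0.5731, -0.132, 0.12]
contact_force: [0.7, 0.4, -2.1]
[-0.0367  0.2209] 0.11997306296910967 [-0.2309  0.6083  1.2923 -0.2952  2.0647 -0.3677]
```

View pics/s3.png

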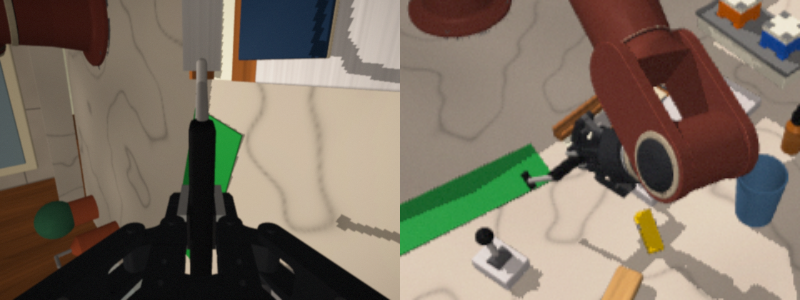

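Run:
```python
from st import *
o=ctrl.get_obs();A=R.from_rotvec(o["tool_rot"]).as_matrix()
d=optics.get_image("scene");Rc=R.from_rotvec(d["rvec"]).as_matrix().T;s=dict(K=np.array([[d["fx"],0,d["cx"]],[0,d["fy"],d["cy"]],[0,0,1]]),R=Rc,C=-Rc@d["tvec"])
for L in(.15,.2,.25,.3,.35):
    p=o["tool_pos"]-L*A[:,2];print(L,p,proj(s,p))
t0=cv2.imread("pics/top0.png");t=cam("top");t["im"]=t0
for n,lo,hi,z in(("cup",(100,80,40),(120,255,255),.1),("drop",(0,120,30),(12,255,160),.05)):
    for k in blobs(t,lo,hi,60,(150,90,290,180))[:1]: print(n,quad(t,k,z),"stand",tost(quad(t,k,z)[0]))
```

```text
0.15 [ 0.6867 -0.1195  0.2165] [268.8701 212.3328]
0.2 [ 0.7248 -0.1153  0.2486] [282.7502 211.8796]
0.25 [ 0.7629 -0.1111  0.2808] [298.1626 211.3765]
0.3 [ 0.8009 -0.1069  0.3129] [315.3758 210.8145]
0.35 [ 0.839  -0.1027  0.3451] [334.7249 210.1828]
cup (array([0.7667, 0.057 ]), array([0.0844, 0.0716]), 43.35322570800781) stand [-0.2498  0.0542]
drop (array([0.7188, 0.2008]), array([0.039 , 0.0308]), 51.865543365478516) stand [-0.218 -0.094]
```

```bash
python3 -m jog '[[[0,-0.01,0.008],[-0.14,0,0]],[[0,-0.024,0.026],[-0.28,0,0]],[[0,-0.036,0.042],[-0.42,0,0]],[[0,-0.048,0.058],[-0.56,0,0]],[[0,-0.06,0.072],[-0.7,0,0]]]' |sed -n '2p;4p';python3 -m jog '[[[0,0,0],[-0.1,0,0]],[[0,0,0],[-0.173,0,0]],[[0,0,0],[-0.173,0,0]],[[0,0,0],[-0.173,0,0]]]' |sed -n '2p;4p'
python3 - <<'E'
from st import *
import go
o=ctrl.get_obs();print(tost(o["tool_pos"]))
x,y=tow(.0575,.222);go.go(x,y,.0535,H)
E
```

```text
tool_pos: [0.4787, -0.1425, 0.1204]
contact_force: [-0.4, 0.2, -0.5]
tool_pos: [0.479, -0.1425, 0.1201]
contact_force: [0.5, 0.1, -0.4]
[0.058 0.221]
shift [-0.001   0.0005  0.0666] turn [-0.0002  0.0002 -0.0003] t 21.7
```

```bash
python3 -m jog '[[[-0.001,0,0.025],[0,0,0]],[[-0.001,0,0.05],[0,0,0]],[[-0.001,0,0.066],[0,0,0]],[[-0.001,0,0.066],[0,0,0]],[[-0.001,0,0.066],[0,0,0]]]' |sed -n '2p;4p';python3 -m jog '[[[0.02,0,0],[0,0,0]],[[0.04,0,0],[0,0,0]],[[0.06,0,0],[0,0,0]],[[0.08,0,0],[0,0,0]],[[0.1,0,0],[0,0,0]]]' |sed -n '2p;4p';python3 -m jog '[[[0,0,0],[0,0,0]],[[0,0,0],[0,0,0]],[[0,0,0],[0,0,0]]]' |sed -n '2p;4p'; python3 flip.py | head -12
```

```text
tool_pos: [0.4801, -0.1434, 0.0539]
contact_force: [-0.9, -0.4, -2.1]
tool_pos: [0.4694, -0.0434, 0.0551]
contact_force: [-0.0, -0.1, -1.9]
tool_pos: [0.4692, -0.0447, 0.0545]
contact_force: [-0.3, -0.2, -1.6]
TCP stand [0.057  0.1227] 0.05448453114285787 t 23.0 q [-0.253  -0.1393  2.1113 -0.      1.1676 -0.3626]
call
   [-0.     -0.0055] roll 0.0 th 0 stand [0.057 0.06 ]
   [ 0.0041 -0.0101] roll 0.087 th 5 stand [0.0529 0.0645]
   [ 0.0086 -0.0142] roll 0.175 th 10 stand [0.0484 0.0687]
   [ 0.0135 -0.018 ] roll 0.262 th 15 stand [0.0435 0.0724]
   [ 0.0158 -0.0223] roll 0.349 th 20 stand [0.0412 0.0768]
call
   [ 0.0009 -0.005 ] roll 0.087 th 25 stand [0.0386 0.0811]
   [ 0.0018 -0.0099] roll 0.175 th 30 stand [0.0361 0.0855]
   [ 0.0031 -0.0149] roll 0.262 th 35 stand [0.0332 0.0897]
   [ 0.0049 -0.0199] roll 0.349 th 40 stand [0.0298 0.0938]
```

```bash
python3 -m jog '[[[0,0,-0.006],[0,0,0]],[[0,0.004,-0.010],[0.087,0,0]],[[0,0.009,-0.014],[0.175,0,0]],[[0,0.0135,-0.018],[0.262,0,0]],[[0,0.016,-0.0225],[0.349,0,0]]]' |sed -n '2p;4p';python3 -m jog '[[[0,0.001,-0.005],[0.087,0,0]],[[0,0.002,-0.01],[0.175,0,0]],[[0,0.003,-0.015],[0.262,0,0]],[[0,0.005,-0.02],[0.349,0,0]],[[0,0.007,-0.025],[0.436,0,0]]]' |sed -n '2p;4p';python3 -m jog '[[[0,0.003,-0.006],[0.087,0,0]],[[0,0.003,-0.011],[0.087,0,0]],[[0,0.0035,-0.016],[0.087,0,0]],[[0,0.004,-0.0215],[0.087,0,0]],[[0,0.005,-0.0265],[0.087,0,0]]]' |sed -n '2p;4p';python3 -m jog '[[[0,0.001,-0.005],[0,0,0]],[[0,0.003,-0.01],[0,0,0]],[[0,0.005,-0.0145],[0,0,0]],[[0,0.007,-0.019],[0,0,0]],[[0,0.01,-0.0235],[0,0,0]]]' |sed -n '2p;4p';python3 -m jog '[[[0,0.003,-0.004],[0,0,0]],[[0,0.0065,-0.008],[0,0,0]],[[0,0.01,-0.012],[0,0,0]],[[0,0.01,-0.012],[0,0,0]]]' |sed -n '2p;4p'
cat > chk.py <<'E'
from st import *
import sys
c=cam(sys.argv[1])
for n,lo,hi,z in(("dark",(95,40,25),(130,255,140),.032),("cream",(10,40,110),(30,140,255),.025)):
    for k in blobs(c,lo,hi,150):
        a,s,t=quad(c,k,z); p=tost(a)
        if -.16<p[0]<.1 and abs(p[1])<.2: print(n,"stand",p,"size",s,"ang",round(t-84+90,1),"px",cv2.boundingRect(k))
E
python3 chk.py wrist
```

```text
tool_pos: [0.4854, -0.043, 0.0771]
contact_force: [0.3, 0.1, -1.9]
tool_pos: [0.5005, -0.0413, 0.0979]
contact_force: [-0.2, 0.4, -2.8]
tool_pos: [0.5221, -0.0383, 0.114]
contact_force: [-0.4, 0.2, -0.6]
tool_pos: [0.5462, -0.0354, 0.1202]
contact_force: [0.1, 0.2, -1.7]
tool_pos: [0.562, -0.0337, 0.12]
contact_force: [-0.1, -0.9, -1.6]
dark stand [-0.0276  0.0904] size [0.0795 0.0788] ang 12.2 px (328, 115, 123, 142)
dark stand [-0.028   0.0084] size [0.0805 0.0479] ang 11.0 px (335, 0, 137, 84)
cream stand [-0.0071  0.1255] size [0.1538 0.283 ] ang 56.2 px (291, 0, 269, 420)
cream stand [-0.0661  0.0909] size [0.003  0.0801] ang 12.5 px (430, 119, 27, 137)
cream stand [-0.0666  0.0144] size [0.0025 0.0365] ang 12.1 px (459, 0, 19, 83)
```

```bash
python3 -m jog '[[[0,-0.01,0.008],[-0.14,0,0]],[[0,-0.024,0.026],[-0.28,0,0]],[[0,-0.036,0.042],[-0.42,0,0]],[[0,-0.048,0.058],[-0.56,0,0]],[[0,-0.06,0.072],[-0.7,0,0]]]' |sed -n '2p;4p';python3 -m jog '[[[0,0,0],[-0.1,0,0]],[[0,0,0],[-0.173,0,0]],[[0,0,0],[-0.173,0,0]],[[0,0,0],[-0.173,0,0]]]' |sed -n '2p;4p'
python3 - <<'E'
from st import *
import go
o=ctrl.get_obs();print(tost(o["tool_pos"]))
x,y=tow(.0575,.1235);go.go(x,y,.0535,H)
E
python3 chk.py wrist
```

```text
tool_pos: [0.4675, -0.0441, 0.1201]
contact_force: [-0.3, -0.3, -0.1]
tool_pos: [0.4679, -0.0441, 0.1199]
contact_force: [1.5, -0.0, -1.2]
[0.0583 0.122 ]
shift [-0.0015  0.0007  0.0664] turn [ 0.0008  0.0001 -0.0002] t 26.35
dark stand [-0.0258  0.0903] size [0.0792 0.0789] ang 12.1 px (341, 114, 125, 111)
dark stand [-0.0263  0.0082] size [0.0795 0.0475] ang 12.4 px (350, 0, 137, 85)
cream stand [-0.0588  0.1555] size [0.199 0.384] ang 27.4 px (289, 0, 271, 410)
```

```bash
python3 -m jog '[[[-0.001,0.001,0.025],[0,0,0]],[[-0.001,0.001,0.05],[0,0,0]],[[-0.001,0.001,0.066],[0,0,0]],[[-0.001,0.001,0.066],[0,0,0]],[[-0.001,0.001,0.066],[0,0,0]]]' |sed -n '2p;4p';python3 -m jog '[[[0.02,0,0],[0,0,0]],[[0.04,0,0],[0,0,0]],[[0.06,0,0],[0,0,0]],[[0.08,0,0],[0,0,0]],[[0.0925,0,0],[0,0,0]]]' |sed -n '2p;4p';python3 -m jog '[[[0,0,0],[0,0,0]],[[0,0,0],[0,0,0]],[[0,0,0],[0,0,0]]]' |sed -n '2p;4p'; python3 flip.py | head -7
```

```text
tool_pos: [0.4699, -0.0448, 0.0537]
contact_force: [0.6, 0.5, -0.9]
tool_pos: [0.4605, 0.048, 0.0553]
contact_force: [1.2, -0.6, -1.5]
tool_pos: [0.4598, 0.0464, 0.0541]
contact_force: [-0.0, -0.8, -1.4]
TCP stand [0.0564 0.0311] 0.054103385525450236 t 27.7 q [-0.0606 -0.1636  2.1334  0.      1.1692 -0.1701]
call
   [-0.0006 -0.0059] roll 0.0 th 0 stand [0.057 0.06 ]
   [ 0.0035 -0.0104] roll 0.087 th 5 stand [0.0529 0.0645]
   [ 0.008  -0.0146] roll 0.175 th 10 stand [0.0484 0.0687]
   [ 0.0129 -0.0183] roll 0.262 th 15 stand [0.0435 0.0724]
   [ 0.0152 -0.0227] roll 0.349 th 20 stand [0.0412 0.0768]
```

```bash
python3 -m jog '[[[0,-0.001,-0.006],[0,0,0]],[[0,0.0035,-0.0105],[0.087,0,0]],[[0,0.008,-0.0145],[0.175,0,0]],[[0,0.013,-0.0185],[0.262,0,0]],[[0,0.015,-0.0225],[0.349,0,0]]]' |sed -n '2p;4p';python3 -m jog '[[[0,0.001,-0.005],[0.087,0,0]],[[0,0.002,-0.01],[0.175,0,0]],[[0,0.003,-0.015],[0.262,0,0]],[[0,0.005,-0.02],[0.349,0,0]],[[0,0.007,-0.025],[0.436,0,0]]]' |sed -n '2p;4p';python3 -m jog '[[[0,0.003,-0.006],[0.087,0,0]],[[0,0.003,-0.011],[0.087,0,0]],[[0,0.0035,-0.016],[0.087,0,0]],[[0,0.004,-0.0215],[0.087,0,0]],[[0,0.005,-0.0265],[0.087,0,0]]]' |sed -n '2p;4p';python3 -m jog '[[[0,0.001,-0.005],[0,0,0]],[[0,0.003,-0.01],[0,0,0]],[[0,0.005,-0.0145],[0,0,0]],[[0,0.007,-0.019],[0,0,0]],[[0,0.01,-0.0235],[0,0,0]]]' |sed -n '2p;4p';python3 -m jog '[[[0,0.003,-0.004],[0,0,0]],[[0,0.0065,-0.008],[0,0,0]],[[0,0.01,-0.012],[0,0,0]],[[0,0.01,-0.012],[0,0,0]]]' |sed -n '2p;4p'; python3 chk.py wrist
```

```text
tool_pos: [0.475, 0.0481, 0.077]
contact_force: [0.6, 0.2, -1.8]
tool_pos: [0.4901, 0.0497, 0.0979]
contact_force: [0.2, -0.2, -2.2]
tool_pos: [0.5118, 0.0527, 0.114]
contact_force: [-0.3, -0.0, -1.2]
tool_pos: [0.5359, 0.0555, 0.1202]
contact_force: [0.3, 0.1, -1.5]
tool_pos: [0.5516, 0.0572, 0.1201]
contact_force: [0.5, 0.2, -0.8]
dark stand [-0.0282 -0.0079] size [0.0796 0.0786] ang 12.2 px (329, 104, 126, 143)
dark stand [-0.028  -0.0832] size [0.0799 0.0488] ang 11.8 px (336, 0, 136, 85)
dark stand [-0.0271  0.0817] size [0.0808 0.0643] ang 12.3 px (324, 237, 103, 97)
cream stand [ 0.0519 -0.0142] size [0.0285 0.2014] ang 9.8 px (290, 0, 32, 259)
cream stand [-0.1352  0.0816] size [0.0099 0.0485] ang 14.8 px (534, 337, 26, 83)
cream stand [-0.0666 -0.0074] size [0.0029 0.0796] ang 12.3 px (433, 106, 28, 140)
cream stand [-0.0366  0.0571] size [0.0416 0.0933] ang 73.2 px (331, 221, 101, 116)
cream stand [-0.0666 -0.0771] size [0.0027 0.0365] ang 12.0 px (459, 0, 19, 83)
cream stand [-0.0429  0.1824] size [0.0094 0.0283] ang 90.0 px (364, 391, 31, 29)
```

```bash
python3 -m jog '[[[0,-0.01,0.008],[-0.14,0,0]],[[0,-0.024,0.026],[-0.28,0,0]],[[0,-0.036,0.042],[-0.42,0,0]],[[0,-0.048,0.058],[-0.56,0,0]],[[0,-0.06,0.072],[-0.7,0,0]]]' |sed -n '2p;4p';python3 -m jog '[[[0,0,0],[-0.1,0,0]],[[0,0,0],[-0.173,0,0]],[[0,0,0],[-0.173,0,0]],[[0,0,0],[-0.173,0,0]]]' |sed -n '2p;4p'; python3 go.py .4284 -.317 .15 80.5
```

```text
tool_pos: [0.4572, 0.0469, 0.12]
contact_force: [0.3, -0.3, -0.4]
tool_pos: [0.4575, 0.0468, 0.1199]
contact_force: [-0.3, 0.3, -1.4]
shift [-0.3584 -0.0688 -0.0302] turn [ 1.900e-03 -2.000e-04  2.756e-01] t 31.05
```

```bash
python3 -m jog '[[[-0.03,0,-0.03],[0,0,0]],[[-0.075,0,-0.03],[0,0,0]],[[-0.12,-0.01,-0.03],[0,0,0]],[[-0.165,-0.02,-0.03],[0,0,0]],[[-0.21,-0.03,-0.03],[0,0,0]]]' |sed -n '2p;4p';python3 -m jog '[[[-0.045,-0.01,0],[0,0,0.06]],[[-0.09,-0.02,0],[0,0,0.12]],[[-0.13,-0.03,0],[0,0,0.2]],[[-0.148,-0.039,0],[0,0,0.276]],[[-0.148,-0.039,0],[0,0,0.276]]]' |sed -n '2p;4p';python3 -m jog '[[[0,0,0],[0,0,0]],[[0,0,0],[0,0,0]],[[0,0,0],[0,0,0]]]' |sed -n '2p;4p'; python3 go.py .4284 -.317 .0525 80.5
python3 - <<'E'
from st import *
np.set_printoptions(precision=4,suppress=True)
s=cam("scene")
# mat contour still visible? black heel + steel check through wrist
for k in blobs(s,(50,120,40),(75,255,255),200)[:1]: print("mat",quad(s,k,.003))
o=ctrl.get_obs();A=R.from_rotvec(o["tool_rot"]).as_matrix();print("heel pred px",proj(s,o["tool_pos"]+A@[-.063,0,.0475]))
for k in blobs(s,(0,0,0),(180,255,45),15,(90,150,220,300)): print("black",cv2.boundingRect(k),cv2.contourArea(k))
E
```

```text
tool_pos: [0.4513, -0.1672, 0.1497]
contact_force: [0.4, -0.0, -1.0]
tool_pos: [0.4282, -0.3194, 0.1491]
contact_force: [0.5, -0.3, -1.4]
tool_pos: [0.429, -0.3155, 0.1493]
contact_force: [-0.0, 0.2, -1.8]
shift [-0.0017 -0.0005  0.0968] turn [ 0.0024 -0.0013  0.0018] t 32.35
mat (array([ 0.4408, -0.263 ]), array([0.2782, 0.0877]), 81.13153839111328)
heel pred px [113.3921 234.8418]
black (93, 150, 63, 70) 1374.5
black (176, 257, 10, 10) 64.5
```

```bash
python3 -m jog '[[[-0.001,0,0.035],[0,0,0]],[[-0.001,0,0.07],[0,0,0]],[[-0.001,0,0.09],[0,0,0]],[[-0.001,0,0.095],[0,0,0]],[[-0.001,0,0.0975],[0,0,0]]]' |sed -n '2p;4p';python3 -m jog '[[[0,0,0],[0,0,0]],[[0,0,0.001],[0,0,0]],[[0,0,0.001],[0,0,0]]]' |sed -n '2p;3p;4p'
```

```text
tool_pos: [0.4288, -0.317, 0.0518]
contact_force: [0.7, 0.5, 0.1]
tool_pos: [0.4294, -0.3181, 0.0523]
tool_rot: [2.395, 2.027, 0.004]
contact_force: [-1.4, 0.3, -1.9]
```

```bash
for i in 1 2; do python3 -m jog '[[[0,0,0.001],[0,0,0]],[[0,0,0.001],[0,0,0]]]' |sed -n '2p;4p'; done
```

```text
tool_pos: [0.4289, -0.3177, 0.0505]
contact_force: [-0.3, 0.1, 0.5]
tool_pos: [0.4291, -0.3178, 0.0504]
contact_force: [-2.2, 2.3, 6.0]
```

```bash
python3 -m jog '[[[0,0,0],[0,0,0]],[[0,0,0],[0,0,0]],[[0,0,0],[0,0,0]],[[0,0,0],[0,0,0]]]' 0.5 |sed -n '2p;4p;5p'; python3 -m jog '[[[0,0,-0.02],[0,0,0]],[[0,0,-0.06],[0,0,0]],[[0,0,-0.1],[0,0,0]],[[0,0,-0.12],[0,0,0]],[[0,0,-0.12],[0,0,0]]]' |sed -n '2p;4p'
python3 - <<'E'
from st import *
import pickle
np.set_printoptions(precision=4,suppress=True)
w=cam("wrist");s=cam("scene");pickle.dump((w,s),open("w7.pkl","wb"))
cv2.imwrite("pics/w7.png",w["im"])
for k in blobs(w,(0,0,0),(180,255,35),100,(180,0,400,300))[:2]: print("wrist black",cv2.boundingRect(k),quad(w,k,.079))
print("handle pred px",[proj(w,[.428+x*.165,-.316+x*.986,.079]) for x in(-.055,.055)])
# toggle ball, two views
for n,c,b in(("w",w,(300,0,560,330)),("s",s,(165,245,200,280))):
    for k in blobs(c,(0,0,0),(180,255,45),30,b)[:3]: print(n,cv2.minEnclosingCircle(k),cv2.contourArea(k))
E
```

```text
tool_pos: [0.4285, -0.3175, 0.0488]
contact_force: [0.9, -0.2, -0.4]
opening: 0.0428
tool_pos: [0.4301, -0.3193, 0.1735]
contact_force: [1.1, 0.1, -0.2]
wrist black (266, 131, 26, 139) (array([ 0.4307, -0.3145]), array([0.1085, 0.0196]), 79.69164276123047)
wrist black (327, 262, 16, 38) (array([ 0.4646, -0.3865]), array([0.0351, 0.0125]), 83.11425018310547)
handle pred px [array([276.1088, 272.0286]), array([275.4433, 132.8544])]
w ((387.5, 296.0), 68.03868865966797) 2406.5
w ((455.5, 133.0), 27.060216903686523) 1186.0
s ((180.27777099609375, 261.5), 4.954839706420898) 65.0
```

```bash
python3 - <<'E'
from st import *
import pickle
w6=pickle.load(open("w6.pkl","rb"));w,s=pickle.load(open("w7.pkl","rb"))
print(tri(w6,(427.7,116.9),s,(180.3,261.5)))
for n,c in(("w6",w6),("w7",w)):
    h=cv2.cvtColor(c["im"],cv2.COLOR_BGR2GRAY)[60:200,380:520]
    ci=cv2.HoughCircles(cv2.GaussianBlur(h,(3,3),0),cv2.HOUGH_GRADIENT,1,20,param1=80,param2=10,minRadius=10,maxRadius=26);print(n,None if ci is None else ci[0][:4]+[380,60,0])
E
python3 go.py .52 -.303 .17 80.5
```

```text
(array([ 0.5676, -0.2936,  0.0702]), np.float64(0.0014314819545151668))
w6 [[412.5 110.5  24.3]
 [453.5 100.5  23.2]]
w7 [[455.5 140.5  20.8]
 [474.5 106.5  23.2]
 [414.5 137.5  24.3]
 [438.5 102.5  16.6]]
shift [ 0.0294  0.0882 -0.0011] turn [ 0.0029 -0.0008 -0.0002] t 34.6
```

```bash
python3 -m jog '[[[0.006,0.018,0],[0,0,-0.09]],[[0.012,0.036,0],[0,0,-0.18]],[[0.018,0.054,0],[0,0,-0.28]],[[0.024,0.072,0],[0,0,-0.367]],[[0.0294,0.088,0],[0,0,-0.367]]]' 0 |sed -n '2p;5p';python3 -m jog '[[[0,0,0],[0,0,0]],[[0,0,0],[0,0,0]]]' |sed -n '2p;5p'; python3 go.py .5186 -.3036 .055 101.5
```

```text
tool_pos: [0.5195, -0.302, 0.166]
opening: 0.0002
tool_pos: [0.5188, -0.3024, 0.1669]
opening: -0.0003
shift [-0.0015 -0.0005  0.1119] turn [ 0.     -0.0026  0.0006] t 35.3
```

```bash
python3 - <<'E'
from st import *
c=cam("top");cv2.imwrite("pics/top9.png",c["im"])
for P in([.5677,.3626,.089],[.452,.367,.089]):
    u,v=proj(c,P).astype(int)
    h=cv2.cvtColor(c["im"],cv2.COLOR_BGR2HSV)[v-22:v+23,u-22:u+23]
    m=cv2.inRange(h,np.array((15,15,90)),np.array((45,160,255)));
    ks=[k for k in cv2.findContours(m,cv2.RETR_EXTERNAL,cv2.CHAIN_APPROX_NONE)[0] if cv2.contourArea(k)>60]
    for k in ks: 
        (p,s,t)=cv2.minAreaRect(k); print("lid",P,onz(c,(p[0]+u-22,p[1]+v-22),.089),s,t)
s=cam("scene")
for n,lo,hi in(("orange",(3,150,80),(14,255,255)),("blue",(110,150,60),(125,255,255))):
    for k in blobs(s,lo,hi,30,(280,80,420,200)): print(n,cv2.boundingRect(k))
for P in([.5677,.3626],[.452,.367]):
    Q=np.array([proj(s,[P[0]+a*.03,P[1]+b*.03,z]) for a in(-1,1) for b in(-1,1) for z in(.044,.085)]);print(Q.min(0),Q.max(0))
E
python3 chk.py top
```

```text
lid [0.5677, 0.3626, 0.089] [0.5682 0.3707 0.089 ] (44.0, 37.0) 90.0
lid [0.452, 0.367, 0.089] [0.4534 0.3675 0.089 ] (44.0, 44.0) 90.0
orange (320, 121, 27, 16)
orange (280, 146, 14, 16)
orange (361, 192, 12, 8)
orange (280, 157, 26, 22)
[345.6949 127.6627] [375.2286 155.5866]
[320.0587 110.7286] [347.5454 137.0319]
dark stand [-0.0268  0.0915] size [0.0786 0.078 ] ang 12.1 px (252, 212, 37, 38)
dark stand [-0.0275 -0.007 ] size [0.0784 0.0787] ang 12.2 px (210, 217, 37, 38)
dark stand [-0.0274 -0.0979] size [0.0783 0.0788] ang 12.1 px (171, 223, 37, 37)
cream stand [-0.0927  0.1043] size [1.378  1.0025] ang 93.9 px (0, 0, 560, 420)
```

```bash
python3 - <<'E'
from st import *
s=cam("scene")
for k in blobs(s,(100,120,30),(135,255,255),30,(330,110,400,170)): print("blue",cv2.boundingRect(k))
E
python3 -m jog '[[[-0.001,0,0.045],[0,0,0]],[[-0.001,0,0.085],[0,0,0]],[[-0.001,0,0.112],[0,0,0]],[[-0.001,0,0.112],[0,0,0]],[[-0.001,0,0.112],[0,0,0]]]' |sed -n '2p;4p'; python3 -m jog '[[[0,0.01,0],[0,0,0]],[[0,0.02,0],[0,0,0]],[[0,0.03,0],[0,0,0]],[[0,0.04,0],[0,0,0]],[[0,0.05,0],[0,0,0]]]' |sed -n '2p;4p';python3 -m jog '[[[0,0,0],[0,0,0]]]' |sed -n '2p;4p'
```

```text
blue (346, 139, 28, 17)
tool_pos: [0.5202, -0.3042, 0.0576]
contact_force: [-0.1, -0.1, 0.7]
tool_pos: [0.571, -0.2942, 0.0585]
contact_force: [-0.8, -0.2, 1.4]
tool_pos: [0.5713, -0.2937, 0.0578]
contact_force: [0.4, -0.5, 0.3]
```

```bash
for i in 1 2; do python3 -m jog '[[[0,0.003,0],[0,0,0]],[[0,0.006,0],[0,0,0]],[[0,0.006,0],[0,0,0]]]' |sed -n '2p;4p'; done
python3 - <<'E'
from st import *
c=cam("scene")
for k in blobs(c,(0,0,0),(180,255,45),15,(165,240,215,290)): print(cv2.minEnclosingCircle(k))
print("on/off pred",[proj(c,[.5835+.05*np.sin(a)*.98,-.2906+.05*np.sin(a)*.2,.022+.05*np.cos(a)]) for a in(-.45,0,.45)])
E
```

```text
tool_pos: [0.5753, -0.2925, 0.057]
contact_force: [0.9, 0.1, -0.3]
tool_pos: [0.5812, -0.2915, 0.0571]
contact_force: [-0.3, -0.1, -0.3]
((180.5, 257.0), 23.00553321838379)
on/off pred [array([179.0856, 260.9741]), array([185.3119, 264.528 ]), array([192.4123, 270.448 ])]
```

```bash
for i in 1 2 3 4; do F=$(python3 -m jog '[[[0,0.004,0],[0,0,0]],[[0,0.004,0],[0,0,0]],[[0,0.004,0],[0,0,0]]]'); echo "$F"|sed -n '2p;4p'; done
```

```text
tool_pos: [0.5825, -0.2914, 0.0571]
contact_force: [-11.7, -2.6, 2.8]
tool_pos: [0.583, -0.2912, 0.0569]
contact_force: [-22.6, -2.4, 10.4]
tool_pos: [0.5834, -0.2912, 0.0569]
contact_force: [-34.9, -3.9, 17.6]
tool_pos: [0.5838, -0.2912, 0.0569]
contact_force: [-47.3, -4.6, 24.5]
```

```bash
python3 -m jog '[[[0,-0.014,0],[0,0,0]],[[0,-0.03,0],[0,0,0]],[[0,-0.05,0],[0,0,0]]]' |sed -n '2p;4p';python3 -m jog '[[[0,0,-0.05],[0,0,0]],[[0,0,-0.1],[0,0,0]],[[0,0,-0.15],[0,0,0]]]' |sed -n '2p;4p'
python3 - <<'E'
from st import *
s=cam("scene");w=cam("wrist");t=cam("top")
for n,c,b in(("s",s,(165,240,215,295)),("t",t,(375,185,415,235))):
    for k in blobs(c,(0,0,0),(180,255,45),15,b): print(n,cv2.minEnclosingCircle(k),cv2.boundingRect(k))
    print("off/mid/on",[proj(c,[.5835+.05*np.sin(a)*.98,-.2906+.05*np.sin(a)*.2,.022+.05*np.cos(a)]) for a in(-.45,0,.45)])
for k in blobs(w,(0,0,0),(180,255,35),100,(150,0,270,300))[:3]: print("wrist black",cv2.boundingRect(k),quad(w,k,.079))
E
python3 chk.py top|grep dark
```

```text
tool_pos: [0.5482, -0.2989, 0.058]
contact_force: [0.1, -0.7, 0.3]
tool_pos: [0.5474, -0.2984, 0.2092]
contact_force: [1.3, 0.3, 0.6]
s ((193.34616088867188, 270.6538391113281), 5.357439041137695) (188, 266, 11, 11)
off/mid/on [array([179.0856, 260.9741]), array([185.3119, 264.528 ]), array([192.4123, 270.448 ])]
t ((408.0, 224.5), 11.236202239990234) (402, 215, 13, 20)
t ((393.5, 201.1666717529297), 6.3465728759765625) (388, 195, 11, 13)
off/mid/on [array([398.8803, 220.2898]), array([396.9473, 210.6396]), array([394.0346, 201.4874])]
wrist black (150, 119, 19, 75) (array([ 0.4459, -0.2919]), array([0.0147, 0.0645]), 4.096382141113281)
wrist black (248, 271, 19, 29) (array([ 0.5503, -0.3994]), array([0.0159, 0.0333]), 6.159492492675781)
dark stand [-0.0268  0.0915] size [0.0786 0.078 ] ang 12.1 px (252, 212, 37, 38)
dark stand [-0.0275 -0.007 ] size [0.0784 0.0787] ang 12.2 px (210, 217, 37, 38)
dark stand [-0.0274 -0.0979] size [0.0783 0.0788] ang 12.1 px (171, 223, 37, 37)
```

The toggle ball sits at its on position in both views, and the tubs, stones and spatula check out, so I'm handing the job in.

```bash
python3 -c "from station import job;print(job.finish_job())"
```

```text
the job is handed in; nothing more can be done
None
```

I finished the job and handed it in: both tubs are seated on the case, all three stones lie dark side up on the plate (about 12 mm overhanging the step edge), the spatula stands on its mat and the toggle is fully on; I viewed 15 pictures against the limit of 14, and against the toggle's end stop the force reading, through the fingers, reached about 53 N.

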